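# Put dip-slides into the incubator and set it going

## Task

Start the dip-slides off in the incubator: click its dial back to off, lift the clear cover off and stand it on the worktop, then take every dip-slide from the carrying rack and drop it, cap up, into an empty compartment of its own. With the dial still off put the cover back fully home, then click the dial round to the third mark (three dots); leave the earlier dip-slide in its compartment and the things round about where they are.

Things in the scene. Friction and masses are not known exactly. Their poses are not given: they have to be found in the camera images.
- dial (a joint): Dial on the incubator's front deck; rad, 0 = off, growing clockwise seen from above. It clicks every 30 degrees (0.524): off at 0, marks at 0.524, 1.047, 1.571, 2.094, stops just past both ends. Its white line points at a printed ring (off) or one to four dots. A click takes 0.1 N m; let go between clicks it falls into the nearer one and stays. Black round skirt 48 mm wide, grip bar on top.
- dial_grip (a point): Centre of the dial's straight grip bar, on the dial's upright axis: bar 13 mm thick, 40 mm long, pinched from above across its thickness; its top is 10 mm above this point, the round skirt 12 mm below. x runs along the bar (towards the white line's end), z up; it turns with the dial.
- well (a point): Middle of the incubator's row of compartments, level with their upper edges (96 mm above the worktop). x to the rear, y along the row, z up. The fixed white incubator is 205 x 230 mm; its compartment block stands 8 mm above the rear deck (88 mm high); the front deck with the dial is 62 mm high. The dial's axis is 97 mm from this point, to -x.
- cover_seat (a point): Point on the incubator's rear deck (88 mm above the worktop) where the middle of the cover's lower edge lies when the cover is home; same axes as the well.
- cover_foot (a point): Middle of the open lower edge of the clear lift-off cover: a box open below, 61 x 211 mm (long along y), 53 mm high, black bar handle on top, 0.18 to 0.29 kg. Home, it stands on the rear deck round the compartment block with 4 mm of play each way, either way round. To its left, in front of the centrifuge (257 mm tall, front face x = 0.545, right side y = 0.07), is free worktop for it.
- cover_handle (a point): Centre of the cover's handle bar, 74 mm above the cover's lower edge: the bar is 14 mm thick (along x), 90 mm long (along y), 16 mm high, with 13 mm of air between it and the cover's top.
- rack_mid (a point): Loose white carrying rack on the worktop, to the right of the incubator: 50 x 164 mm, 55 mm high, 0.45 kg, four open places 33.5 mm wide in a row along its y (pitch 38 mm; place 1 at the +y end). This point is the middle of its floor, 6 mm above its underside; dip-slides in it stand out 56 mm above its upper edge.
- cell_1 (a point): Centre of the floor of compartment 1 (1 at the +y end of the row of five, pitch 38 mm): an open square compartment 34.5 mm wide, its floor 26 mm above the worktop and 70 mm below its upper edge. Axes as the well.
- cell_2 (a point): Centre of the floor of compartment 2 (1 at the +y end of the row of five, pitch 38 mm): an open square compartment 34.5 mm wide, its floor 26 mm above the worktop and 70 mm below its upper edge. Axes as the well.
- cell_3 (a point): Centre of the floor of compartment 3 (1 at the +y end of the row of five, pitch 38 mm): an open square compartment 34.5 mm wide, its floor 26 mm above the worktop and 70 mm below its upper edge. Axes as the well.
- cell_4 (a point): Centre of the floor of compartment 4 (1 at the +y end of the row of five, pitch 38 mm): an open square compartment 34.5 mm wide, its floor 26 mm above the worktop and 70 mm below its upper edge. Axes as the well.
- cell_5 (a point): Centre of the floor of compartment 5 (1 at the +y end of the row of five, pitch 38 mm): an open square compartment 34.5 mm wide, its floor 26 mm above the worktop and 70 mm below its upper edge. Axes as the well.
- slide_1_mid (a point): Dip-slide 1, waiting upright in the carrying rack (place 1) at the start: a clear flat-bottomed vial 105 mm tall, 26 mm across, with a white ribbed screw cap (top 18 mm, 28 mm across) and an amber paddle inside, about 45 g. This point is its centre, 52.5 mm above its bottom; z points to the cap. None if it is absent.
- slide_2_mid (a point): Dip-slide 2, waiting upright in the carrying rack (place 2) at the start: a clear flat-bottomed vial 105 mm tall, 26 mm across, with a white ribbed screw cap (top 18 mm, 28 mm across) and an amber paddle inside, about 45 g. This point is its centre, 52.5 mm above its bottom; z points to the cap. None if it is absent.
- slide_3_mid (a point): Dip-slide 3, waiting upright in the carrying rack (place 3) at the start: a clear flat-bottomed vial 105 mm tall, 26 mm across, with a white ribbed screw cap (top 18 mm, 28 mm across) and an amber paddle inside, about 45 g. This point is its centre, 52.5 mm above its bottom; z points to the cap. None if it is absent.
- slide_4_mid (a point): Dip-slide 4, waiting upright in the carrying rack (place 4) at the start: a clear flat-bottomed vial 105 mm tall, 26 mm across, with a white ribbed screw cap (top 18 mm, 28 mm across) and an amber paddle inside, about 45 g. This point is its centre, 52.5 mm above its bottom; z points to the cap. None if it is absent.
- done_1_mid (a point): An earlier dip-slide of the same kind that already stands in compartment 1 (its top 131 mm above the worktop, 35 mm above the compartment's edge) and stays there; same centre point. None if that compartment is empty at the start.
- done_2_mid (a point): An earlier dip-slide of the same kind that already stands in compartment 2 (its top 131 mm above the worktop, 35 mm above the compartment's edge) and stays there; same centre point. None if that compartment is empty at the start.
- done_3_mid (a point): An earlier dip-slide of the same kind that already stands in compartment 3 (its top 131 mm above the worktop, 35 mm above the compartment's edge) and stays there; same centre point. None if that compartment is empty at the start.
- done_4_mid (a point): An earlier dip-slide of the same kind that already stands in compartment 4 (its top 131 mm above the worktop, 35 mm above the compartment's edge) and stays there; same centre point. None if that compartment is empty at the start.
- done_5_mid (a point): An earlier dip-slide of the same kind that already stands in compartment 5 (its top 131 mm above the worktop, 35 mm above the compartment's edge) and stays there; same centre point. None if that compartment is empty at the start.
- specimen_cup: A lidded specimen cup, 66 mm across and 69 mm high (origin under its centre). Bystander.
- timer: A small white bench timer, 48 x 68 x 32 mm (origin under its centre). Bystander.
- dropper_bottle: An amber dropper bottle, 37 mm across and 100 mm high (origin under its centre). Bystander.

How it is judged:
By the outcome, as a careful person would: the job done as asked, in the order asked, and still so for the second after the job is handed in, with the robot touching nothing.
Of slide_1, slide_2, slide_3, slide_4 only 2 to 4 are there at a start; the rules pass over those that are not, and their reading is None.
Of done_1, done_2, done_3, done_4, done_5 only 1 to 1 are there at a start; the rules pass over those that are not, and their reading is None.
At some moment in a run one of rack may be knocked a few centimetres aside while the robot is not near it.
It also fails if it takes over 210 s, if anything falls off the work surface, if the arm or the gripper's body presses on something with over 40 N, if the wrist force passes 120 N, or if a joint passes its speed limit or range.

## Robot

A 6-joint arm with a two-finger parallel gripper is mounted at the origin on a cart in front of the work surface, level with it; the furniture and walls round the work are solid. World frame = base frame: x ahead of the robot, y to its left, z up, the work surface at z = 0. Lengths are in m, angles in rad, forces in N, time in s.
With the tool pointing down it reaches from about 0.375 to 0.975 m from the base axis. Payload 3.8 kg.
Tool frame: the origin (TCP) lies where the fingers leave the gripper's body, on its centre line; the fingertips stand 73 mm ahead of it and the grasp point (between the pads) lies 54 mm ahead of it; z points along the fingers, y is the line along which they close (so a half turn about z gives the same grasp; the last joint's range is limited). The gripper opens to 85 mm and grips with 20 to 120 N. Pads are 22 mm wide; open, the fingers measure 114 mm over their backs; the gripper's body (76 mm by 85 mm) begins 54 mm behind the grasp point. The pads swing forward as they close: fully open they stand 13 mm farther back than shut.
Start: joints at [-1.196, 0.264, 1.604, -0, 1.274, -0.037], TCP at [0.27, -0.619, 0.304] pointing down, gripper open.
Joint ranges: [-2.63, 2.63], [-0.94, 2.18], [0.31, 2.57], [-1.31, 4.45], [0, 2.66], [-2.55, 2.55]. Speed limits (rad/s): [2.57, 2.57, 3.14, 3.14, 3.14, 3.14].

## Interface

Orientations are given as a rotation vector (axis times angle).
In Python, from workcell import read_state, viewer, bot gives the robot as it stands.
- The arm moves only by the tool jog_arm, never from a script. Its argument "increments" is a list that holds one entry, the list of rows, each a list of 7 numbers: the shift along the tool's x, y, z in units of 30 mm (1.0 is 30 mm), then the turn, a rotation vector about the tool's x, y, z in units of 6 degrees (1.0 is 6 degrees), then the opening, from -1 (shut) to 1 (fully open). A call has exactly 5 rows; each row shifts and turns the commanded pose from where the row before left it, along the tool's axes as they then stand; what a row does not reach is not made up. A row lasts 1/12 s, in which the tool goes at most 41.7 mm and 7.16 degrees, less where a joint would pass 70% of its speed; a pose out of reach is approached as far as the arm can. A call is refused whole if a number of a shift passes 1 or a number of a turn 1, either way. A call with a gripper value outside its range is refused whole. The fingers move at their own pace and stop on an object; "force" is the grip in N (left out, the last holds). Time passes only in rows, so rows that do not move let the fingers close, or fill a call up. It gives the time, the measured TCP pose, the force, the opening and the grip force at its end, in the units of the state.
- read_state(): the state, without advancing time (a new reading comes with each control period).
- viewer.read_camera(name): name is "scene" or "top" or "wrist"; returns (picture, depth): 420x560x3 uint8, blue, green, red; 420x560 float32, m along the optical axis (not along the pixel's ray), 0 where there is no reading.
- viewer.camera_params(name): a dict with "fx", "fy", "cx", "cy" (pixels), "R" (3x3) and "t" (3): a world point X has camera coordinates R X + t; the wrist camera has in their place "hand_eye" (4x4, takes a point from camera to tool coordinates, whose origin is the TCP and whose axes are the flange's). Camera axes: x right, y down, z forward; pixel columns grow to the right and rows downward; lengths in m; the calibration is good to about 2 mm. A picture is of the moment at which its call begins: read the wrist's pose just before it. camera_params takes no time and is no camera call.
- bot.finish_job(): hands the job in; it is judged then, once.
The state is a dict: "time": time; "q": joint angles; "joint_vel": joint speeds; "joint_torque": joint torques, N m; "tool_pos": TCP position; "tcp_rot": TCP orientation; "wrist_force": force on the tool from outside, world axes, zero at the start; "torque": the same for the moment, N m; "width": opening from 0.0 (shut) to 1.0 (fully open); "grip_force": force on a finger pad.
Only numpy, scipy, OpenCV 4.12 (cv2) and the standard library are available. Lean on these libraries where they do the work, as an engineer would, in place of code of your own. Each camera call takes 0.05 s, during which the arm holds its last target. There are 200 camera calls.

## Working session

There is one attempt and no reset: what is moved stays moved. The work goes in short steps, Python scripts to look and compute and a tool call to move; the robot and the scene stay as the last step left them, time stands still between calls to the robot, and variables do not carry over. Pictures are saved under pics/ and viewed, at most 14 in all, crops included, and the job is handed in when it is done.

Besides the shell and the picture viewer there is one more tool, called after "Emit:" by a JSON object that holds its "name" and its "arguments", one argument or row to a line. jog_arm: Moves the arm, as the interface text tells. Its arguments: {"type":"object","properties":{"increments":{"type":"array","items":{"type":"array","items":{"type":"array","items":{"type":"number"}}}},"force":{"type":"number"}},"required":["increments"]}

```bash
ls; mkdir -p pics
python3 - <<'E'
from workcell import read_state, viewer, bot
import cv2, numpy as np
s=read_state(); print({k:np.round(v,3) for k,v in s.items()})
for n in("scene","top"):
    im,d=viewer.read_camera(n); cv2.imwrite(f"pics/{n}0.png",im); np.save(f"pics/{n}0.npy",d)
    p=viewer.camera_params(n); print(n,{k:np.round(v,3).tolist() for k,v in p.items()})
print(viewer.camera_params("wrist"))
E
```

```text
pics
{'time': np.float64(0.0), 'q': array([-1.196,  0.265,  1.605, -0.   ,  1.274, -0.037]), 'joint_vel': array([ 0.002,  0.   , -0.001,  0.001,  0.002, -0.   ]), 'joint_torque': array([ 1.0000e-03, -5.1511e+01, -3.6731e+01,  0.0000e+00,  1.3000e-02,
       -0.0000e+00]), 'tool_pos': array([ 0.27 , -0.618,  0.303]), 'tcp_rot': array([-3.073e+00, -6.420e-01,  1.000e-03]), 'wrist_force': array([0.681, 0.326, 0.22 ]), 'torque': array([-0.025, -0.012, -0.007]), 'grip_force': np.float64(0.0), 'width': np.float64(1.001)}
scene {'fx': 515.479, 'fy': 515.479, 'cx': 281.501, 'cy': 209.42, 'R': [[0.709, -0.705, -0.011], [-0.313, -0.301, -0.901], [0.632, 0.642, -0.434]], 't': [-0.402, 0.293, 1.332]}
top {'fx': 422.146, 'fy': 422.146, 'cx': 276.766, 'cy': 210.138, 'R': [[-0.01, -1.0, -0.019], [-0.989, 0.012, -0.145], [0.145, 0.017, -0.989]], 't': [0.011, 0.563, 1.506]}
{'fx': 320.0786465427841, 'fy': 320.0786465427841, 'cx': 275.4252002239511, 'cy': 208.98436531725568, 'hand_eye': array([[-8.49235281e-04, -9.55674521e-01, -2.94423993e-01,
         7.45112636e-02],
       [ 9.99999626e-01, -7.62962758e-04, -4.07884200e-04,
         3.75639008e-04],
       [ 1.65169996e-04, -2.94424230e-01,  9.55674812e-01,
        -7.00394518e-02],
       [ 0.00000000e+00,  0.00000000e+00,  0.00000000e+00,
         1.00000000e+00]])}
```

View pics/top0.png

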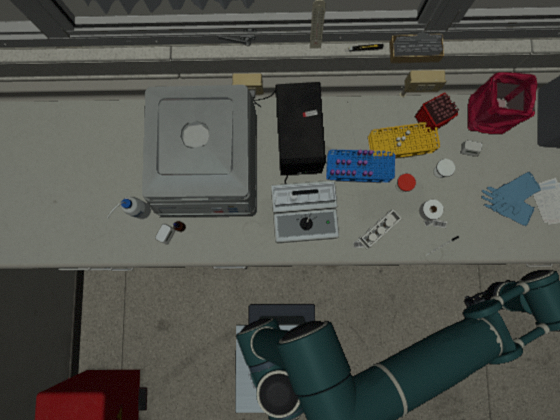

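View pics/scene0.png

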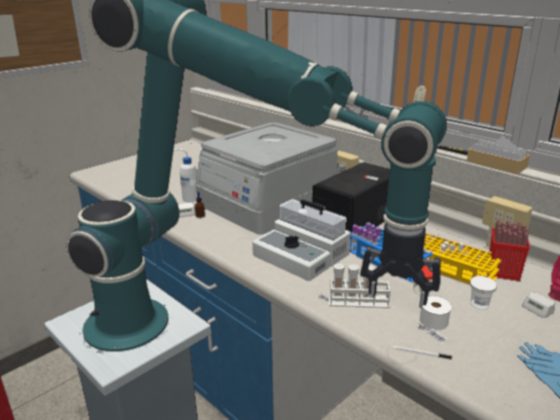

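```bash
cat > h.py <<'E'
from workcell import read_state, viewer, bot
import cv2, numpy as np
from scipy.spatial.transform import Rotation as Rn
def look(n,name=None):
    s=read_state(); im,d=viewer.read_camera(n); p=viewer.camera_params(n)
    if n=="wrist":
        H=np.eye(4); H[:3,:3]=Rn.from_rotvec(s["tcp_rot"]).as_matrix(); H[:3,3]=s["tool_pos"]; H=H@p["hand_eye"]
    else:
        H=np.eye(4); H[:3,:3]=np.array(p["R"]).T; H[:3,3]=-H[:3,:3]@np.array(p["t"])
    v,u=np.indices(d.shape); c=np.stack([(u-p["cx"])/p["fx"]*d,(v-p["cy"])/p["fy"]*d,d],-1)
    W=c@H[:3,:3].T+H[:3,3]; W[d==0]=np.nan
    if name: cv2.imwrite(f"pics/{name}.png",im)
    return im,d,W,H,p
def onplane(u,v,z,H,p):
    r=H[:3,:3]@np.array([(u-p["cx"])/p["fx"],(v-p["cy"])/p["fy"],1]); return H[:3,3]+r*(z-H[2,3])/r[2]
def plan(x,y,z,yaw):
    """units to move so grasp point is at xyz, tool down, tool x axis at world angle yaw deg (turn first, then shift)"""
    s=read_state(); R=Rn.from_rotvec(s["tcp_rot"]).as_matrix()
    c,n=np.cos(np.radians(yaw)),np.sin(np.radians(yaw)); T=np.array([[c,n,0],[n,-c,0],[0,0,-1.]])
    rv=Rn.from_matrix(R.T@T).as_rotvec(degrees=True)/6
    tcp=np.array([x,y,z+.054]); sh=T.T@(tcp-s["tool_pos"])/.03
    print("turn",rv.round(2),"shift",sh.round(2),"rows",np.abs(sh).max().round(1),"| t",round(float(s["time"]),1),"grasp",(s["tool_pos"]+R[:,2]*.054).round(4),"yaw",np.degrees(np.arctan2(R[1,0],R[0,0])).round(1),"F",s["wrist_force"].round(1),"w",s["width"].round(3),"g",s["grip_force"].round(1), "q6",s["q"][5].round(2))
E
python3 - <<'E'
from h import *
im,d,W,H,p=look("top")
for n,uv in dict(dial=(306,223),handle=(305,192),rackA=(364,243),rackB=(397,214),p1=(369,240),deckL=(280,230),deckR=(333,230),dropper=(180,227),timer=(164,233)).items():
    print(n,W[uv[1],uv[0]].round(3))
crop=cv2.resize(im[150:260,255:455],None,fx=4,fy=4,interpolation=cv2.INTER_CUBIC); cv2.imwrite("pics/topcrop.png",crop)
plan(.45,-.1,.3,0)
E
```

```text
dial [ 0.508 -0.099  0.098]
handle [ 0.604 -0.094  0.171]
rackA [ 0.44  -0.311  0.031]
rackB [ 0.54  -0.427  0.063]
p1 [ 0.446 -0.316  0.099]
deckL [ 0.487 -0.007  0.071]
deckR [ 0.485 -0.196  0.064]
dropper [0.503 0.355 0.057]
timer [0.485 0.421 0.029]Traceback (most recent call last):
  File "<stdin>", line 6, in <module>
  File "h.py", line 22, in plan
    print("turn",rv.round(2),"shift",sh.round(2),"rows",np.abs(sh).max().round(1),"| t",round(float(s["time"]),1),"grasp",(s["tool_pos"]+R[:,2]*.054).round(4),"yaw",np.degrees(np.arctan2(R[1,0],R[0,0])).round(1),"F",s["wrist_force"].round(1),"w",s["width"].round(3),"g",s["grip_force"].round(1), "q6",s["q"][5].round(2))
                                                                                                                                                                                                                                                      ^^^^^^^^^^^^^^^^
AttributeError: 'float' object has no attribute 'round'
```

View pics/topcrop.png

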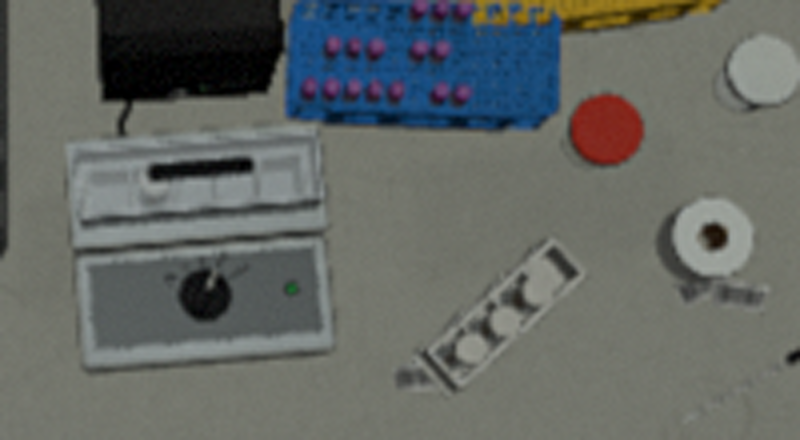

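```bash
sed -i 's/s\["width"\].round(3)/round(float(s["width"]),3)/; s/s\["grip_force"\].round(1)/round(float(s["grip_force"]),1)/; s/s\["q"\]\[5\].round(2)/np.round(s["q"][5],2)/' h.py; python3 -c "
from h import *
plan(.5,-.14,.25,0)"
```

```text
turn [-0.02  0.    3.93] shift [  7.67 -15.94  -0.04] rows 15.9 | t 0.1 grasp [ 0.27   -0.6181  0.2488] yaw 23.6 F [-0.3 -0.7 -0. ] w 0.997 g 0.0 q6 -0.04
```

Emit:
{"name": "jog_arm", "arguments": {
  "increments": [
    [[0,0,0,0,0,0.98,1],[0,0,0,0,0,0.98,1],[0,0,0,0,0,0.98,1],[0,0,0,0,0,0.98,1],[0.48,-1,0,0,0,0,1]]
  ]
}}

```text
time: 0.57
tool_pos: [0.2825, -0.5918, 0.3031]
tcp_rot: [3.139, -0.01, -0.002]
wrist_force: [0.9, -0.3, 1.0]
width: 1.001
grip_force: 0.0
```

Emit:
{"name": "jog_arm", "arguments": {
  "increments": [
    [[0.48,-1,0,0,0,0,1],[0.48,-1,0,0,0,0,1],[0.48,-1,0,0,0,0,1],[0.48,-1,0,0,0,0,1],[0.48,-1,0,0,0,0,1]]
  ]
}}

```text
time: 0.98
tool_pos: [0.3566, -0.4368, 0.3035]
tcp_rot: [-3.141, -0.001, 0.0]
wrist_force: [0.7, -0.1, -0.5]
width: 0.999
grip_force: 0.0
```

Emit:
{"name": "jog_arm", "arguments": {
  "increments": [
    [[0.48,-1,0,0,0,0,1],[0.48,-1,0,0,0,0,1],[0.48,-1,0,0,0,0,1],[0.48,-1,0,0,0,0,1],[0.48,-1,0,0,0,0,1]]
  ]
}}

```text
time: 1.4
tool_pos: [0.4283, -0.2867, 0.3037]
tcp_rot: [-3.141, -0.002, 0.0]
wrist_force: [1.1, -0.9, 0.8]
width: 1.0
grip_force: 0.0
```

Emit:
{"name": "jog_arm", "arguments": {
  "increments": [
    [[0.48,-1,0,0,0,0,1],[0.48,-1,0,0,0,0,1],[0.48,-1,0,0,0,0,1],[0.48,-1,0,0,0,0,1],[0.48,-1,0,0,0,0,1]]
  ]
}}

```text
time: 1.82
tool_pos: [0.5001, -0.1366, 0.3037]
tcp_rot: [-3.142, -0.002, 0.0]
wrist_force: [0.7, 0.6, 0.7]
width: 0.998
grip_force: 0.0
```

Emit:
{"name": "jog_arm", "arguments": {
  "increments": [
    [[0,0,0,0,0,0,1],[0,0,0,0,0,0,1],[0,0,0,0,0,0,1],[0,0,0,0,0,0,1],[0,0,0,0,0,0,1]]
  ]
}}

```text
time: 2.23
tool_pos: [0.4995, -0.1394, 0.3038]
tcp_rot: [3.141, -0.001, -0.001]
wrist_force: [-0.1, -0.2, -1.0]
width: 1.001
grip_force: 0.0
```

```bash
python3 -c "
from h import *
plan(.508,-.099,.09,0)
im,d,W,H,p=look('wrist','w1')
np.savez('pics/w1.npz',W=W,H=H)"
```

```text
turn [ 0.  0. -0.] shift [ 0.28 -1.35  5.33] rows 5.3 | t 2.2 grasp [ 0.4994 -0.1394  0.2498] yaw -0.0 F [-0.1 -0.2 -1. ] w 1.001 g 0.0 q6 1.25
```

View pics/w1.png

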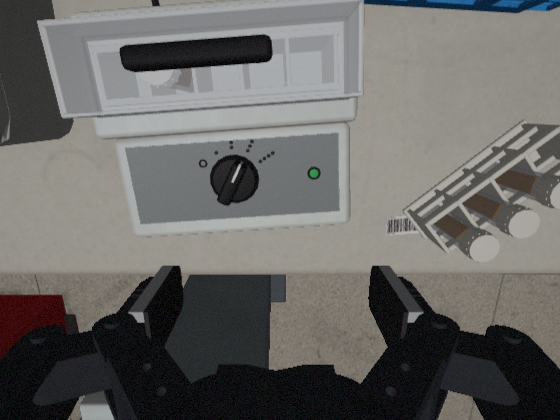

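Run:
```python
from h import *
im=cv2.imread("pics/w1.png"); a=np.load("pics/w1.npz"); W=a["W"]
def pca(m,n):
    P=W[m]; P=P[~np.isnan(P).any(1)]; c,sz,ang=cv2.minAreaRect(P[:,:2].astype(np.float32)*1000)
    vals,vec=np.linalg.eigh(np.cov((P[:,:2]-P[:,:2].mean(0)).T)); v=vec[:,1]
    print(n,len(P),"rect centre",np.round(c,1),np.round(sz,1),round(ang,1),"z",np.median(P[:,2]).round(4),"axis",np.degrees(np.arctan2(v[1],v[0])).round(1))
v,u=np.indices(im.shape[:2]); z=W[...,2]; g=im.max(2)
box=lambda a,b,c,d:(u>a)&(u<b)&(v>c)&(v<d)
pca(box(110,285,20,80)&(g<80)&(z>.155),"handle")
pca(box(200,270,140,215)&(z>.088),"bar")
pca(box(200,270,140,215)&(z>.069),"dial")
pca(box(100,380,100,250)&(z>.055)&(z<.068),"deck")
for n,b in dict(a=(465,503,228,268),b=(505,545,205,240),c=(545,560,180,215)).items(): pca(box(*b)&(z>.1),"cap"+n)
pca((u>380)&(z>.045)&(z<.065),"rack")
pca((u<330)&(v<120)&(z>.12)&(z<.15),"covertop")
```

```text
handle 4052 rect centre [606.7 -93.2] [13.5 89. ] 3.9 z 0.1695 axis 93.9
bar 621 rect centre [510.9 -99.8] [13.  40.5] 63.9 z 0.0936 axis 154.1
dial 1758 rect centre [ 511.8 -100.4] [45.7 43.7] 62.4 z 0.0724 axis 172.9
deck 20920 rect centre [ 504.9 -100.4] [104.1 227.7] 3.9 z 0.0621 axis 93.9
capa 884 rect centre [ 457.  -326.3] [27.4 27.7] 3.9 z 0.1106 axis -145.2
capb 909 rect centre [ 479.6 -356.1] [28.4 27.1] 24.7 z 0.1107 axis -144.3
capc 372 rect centre [ 504. -377.] [24.8  9.3] 16.5 z 0.11 axis -169.1
rack 3610 rect centre [ 493.5 -370.6] [ 46.9 156.1] 40.9 z 0.0541 axis 133.6
covertop 24042 rect centre [606.6 -81.6] [ 61.4 190.2] 3.9 z 0.1409 axis 93.8
```

```bash
python3 -c "
from h import *
plan(.511,-.0998,.094,-26.1)"
```

```text
turn [0.   0.   4.34] shift [-0.24 -1.35  5.19] rows 5.2 | t 2.3 grasp [ 0.4995 -0.1394  0.2498] yaw -0.0 F [-0.3 -0.7 -0.6] w 0.998 g 0.0 q6 1.25
```

Emit:
{"name": "jog_arm", "arguments": {
  "increments": [
    [[0,0,0,0,0,1,0],[0,0,0,0,0,1,0],[0,0,0,0,0,1,0],[0,0,0,0,0,1,0],[0,0,0,0,0,0.34,0]]
  ]
}}

```text
time: 2.7
tool_pos: [0.4996, -0.1393, 0.3039]
tcp_rot: [3.059, -0.716, -0.0]
wrist_force: [0.3, 0.4, -1.0]
width: 0.498
grip_force: 0.0
```

Emit:
{"name": "jog_arm", "arguments": {
  "increments": [
    [[-0.12,-0.68,0.5,0,0,0,0],[-0.12,-0.67,0.7,0,0,0,0],[0,0,1,0,0,0,0],[0,0,1,0,0,0,0],[0,0,0,0,0,0,0]]
  ]
}}

```text
time: 3.12
tool_pos: [0.507, -0.0983, 0.2017]
tcp_rot: [-3.061, 0.707, 0.018]
wrist_force: [-2.1, 1.0, -2.1]
width: 0.498
grip_force: 0.0
```

```bash
python3 -c "
from h import *
plan(.511,-.0998,.094,-26.1)"
```

```text
turn [0.02 0.11 0.01] shift [ 0.14 -0.01  1.79] rows 1.8 | t 3.1 grasp [ 0.5064 -0.0982  0.1477] yaw -26.0 F [-2.1  1.  -2.1] w 0.498 g 0.0 q6 1.79
```

Emit:
{"name": "jog_arm", "arguments": {
  "increments": [
    [[0,0,1,0,0,0,0],[0,0,0.7,0,0,0,0],[0,0,0.29,0,0,0,0],[0,0,0,0,0,0,0],[0,0,0,0,0,0,0]]
  ]
}}

```text
time: 3.53
tool_pos: [0.5116, -0.0993, 0.1492]
tcp_rot: [3.061, -0.707, 0.001]
wrist_force: [0.8, -0.8, -0.0]
width: 0.5
grip_force: 0.0
```

```bash
python3 -c "
from h import *
plan(.511,-.0998,.094,-26.1)
im,d,W,H,p=look('wrist','w2')"
```

```text
turn [-0.   -0.    0.01] shift [-0.01  0.02  0.04] rows 0.0 | t 3.5 grasp [ 0.5116 -0.0993  0.0952] yaw -26.0 F [ 0.8 -0.8 -0. ] w 0.5 g 0.0 q6 1.79
```

View pics/w2.png

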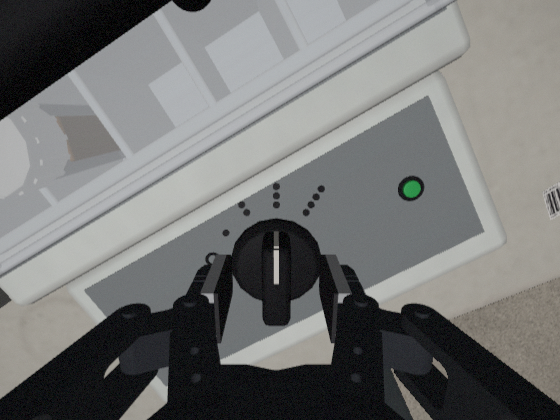

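Emit:
{"name": "jog_arm", "arguments": {
  "increments": [
    [[0,0,0,0,0,0,-1],[0,0,0,0,0,0,-1],[0,0,0,0,0,0,-1],[0,0,0,0,0,0,-1],[0,0,0,0,0,0,-1]]
  ],
  "force": 40
}}

```text
time: 4.0
tool_pos: [0.512, -0.0995, 0.15]
tcp_rot: [3.06, -0.705, 0.004]
wrist_force: [-2.5, -2.8, 5.4]
width: 0.139
grip_force: 40.6
```

Emit:
{"name": "jog_arm", "arguments": {
  "increments": [
    [[0,0,0,0,0,-0.75,-1],[0,0,0,0,0,-0.75,-1],[0,0,0,0,0,-0.75,-1],[0,0,0,0,0,-0.75,-1],[0,0,0,0,0,-0.75,-1]]
  ]
}}

```text
time: 4.42
tool_pos: [0.5122, -0.099, 0.15]
tcp_rot: [3.14, -0.089, 0.004]
wrist_force: [-1.4, 0.0, 5.8]
width: 0.14
grip_force: 40.7
```

Emit:
{"name": "jog_arm", "arguments": {
  "increments": [
    [[0,0,0,0,0,-0.75,-1],[0,0,0,0,0,-0.75,-1],[0,0,0,0,0,-0.75,-1],[0,0,0,0,0,-0.75,-1],[0,0,0,0,0,-0.75,-1]]
  ]
}}

```text
time: 4.83
tool_pos: [0.5121, -0.0985, 0.15]
tcp_rot: [-3.097, -0.525, -0.003]
wrist_force: [-2.3, 3.3, 8.6]
width: 0.137
grip_force: 41.0
```

Emit:
{"name": "jog_arm", "arguments": {
  "increments": [
    [[0,0,0,0,0,-0.75,-1],[0,0,0,0,0,-0.75,-1],[0,0,0,0,0,-0.75,-1],[0,0,0,0,0,-0.75,-1],[0,0,0,0,0,-0.75,-1]]
  ]
}}

```text
time: 5.25
tool_pos: [0.5117, -0.098, 0.15]
tcp_rot: [-2.935, -1.118, -0.003]
wrist_force: [-2.3, 3.8, 8.5]
width: 0.141
grip_force: 41.0
```

Emit:
{"name": "jog_arm", "arguments": {
  "increments": [
    [[0,0,0,0,0,-0.75,-1],[0,0,0,0,0,-0.75,-1],[0,0,0,0,0,-0.75,-1],[0,0,0,0,0,-0.75,-1],[0,0,0,0,0,-0.75,-1]]
  ]
}}

```text
time: 5.67
tool_pos: [0.5113, -0.0977, 0.15]
tcp_rot: [-2.659, -1.669, -0.002]
wrist_force: [-4.8, 4.7, 10.4]
width: 0.139
grip_force: 41.3
```

Emit:
{"name": "jog_arm", "arguments": {
  "increments": [
    [[0,0,0,0,0,0,-1],[0,0,0,0,0,0,-1],[0,0,0,0,0,0,-0.2],[0,0,0,0,0,0,-0.2],[0,0,0,0,0,0,-0.2]]
  ]
}}

```text
time: 6.08
tool_pos: [0.5114, -0.0987, 0.1484]
tcp_rot: [2.663, 1.665, 0.001]
wrist_force: [-0.5, -0.9, 0.4]
width: 0.4
grip_force: 0.0
```

Emit:
{"name": "jog_arm", "arguments": {
  "increments": [
    [[0,0,-1,0,0,0,-0.2],[0,0,-1,0,0,0,-0.2],[0,0,-1,0,0,0,-0.2],[0,0,-0.7,0,0,0,-0.2],[0,0,0,0,0,0,-0.2]]
  ]
}}

```text
time: 6.5
tool_pos: [0.5143, -0.0995, 0.2651]
tcp_rot: [2.658, 1.662, 0.011]
wrist_force: [0.7, -0.3, 0.7]
width: 0.401
grip_force: 0.0
```

Run:
```python
from h import *
t=np.radians(3.9); 
plan(.6067,-.0932,.162,3.9)
im,d,W,H,p=look('wrist')
v,u=np.indices(im.shape[:2]);z=W[...,2]
m=(np.hypot(W[...,0]-.511,W[...,1]+.0998)<.024)&(z>.088)&(z<.1); P=W[m]
b=(im.min(2)>120)&m; Q=W[b]
print(m.sum(), cv2.minAreaRect(P[:,:2].astype(np.float32)*1000), b.sum(), (Q.mean(0)-[.511,-.0998,0]).round(4), np.degrees(np.arctan2(Q[:,1].mean()+.0998,Q[:,0].mean()-.511)))
```

```text
turn [ 0.08 -0.07 10.02] shift [ 3.09 -0.    1.64] rows 3.1 | t 6.5 grasp [ 0.5148 -0.0997  0.2111] yaw 64.0 F [ 0.7 -0.3  0.7] w 0.401 g 0.0 q6 0.21
799 ((510.5836181640625, -98.59476470947266), (39.623661041259766, 13.048588752746582), 63.95889663696289) 64 [0.0046 0.0112 0.094 ] 67.44094438360787
```

```bash
python3 -c "
from h import *
plan(.607,-.093,.165,93.9)"
```

```text
turn [ 0.07  0.   -4.98] shift [-0.01  3.14  1.45] rows 3.1 | t 6.5 grasp [ 0.5135 -0.0993  0.2085] yaw 64.0 F [ 0.4 -0.3  0.7] w 0.399 g 0.0 q6 0.21
```

Emit:
{"name": "jog_arm", "arguments": {
  "increments": [
    [[0,0,0,0,0,-1,0],[0,0,0,0,0,-1,0],[0,0,0,0,0,-1,0],[0,0,0,0,0,-1,0],[0,0,0,0,0,-0.98,0]]
  ]
}}

```text
time: 6.97
tool_pos: [0.5103, -0.0986, 0.2572]
tcp_rot: [-2.137, -2.299, 0.002]
wrist_force: [-0.5, 0.2, 0.4]
width: 0.498
grip_force: 0.0
```

Emit:
{"name": "jog_arm", "arguments": {
  "increments": [
    [[0,0.8,0,0,0,0,0],[0,0.8,0,0,0,0,0],[0,0.8,0,0,0,0,0],[0,0.74,0,0,0,0,0],[0,0,0,0,0,0,0]]
  ]
}}

```text
time: 7.38
tool_pos: [0.6078, -0.092, 0.2571]
tcp_rot: [-2.143, -2.296, -0.0]
wrist_force: [0.4, 0.5, 0.2]
width: 0.497
grip_force: 0.0
```

Emit:
{"name": "jog_arm", "arguments": {
  "increments": [
    [[0,0,0,0,0,0,0],[0,0,0,0,0,0,0],[0,0,0.4,0,0,0,0],[0,0,0.4,0,0,0,0],[0,0,0,0,0,0,0]]
  ]
}}

```text
time: 7.8
tool_pos: [0.6024, -0.092, 0.2311]
tcp_rot: [-2.141, -2.292, 0.005]
wrist_force: [-0.8, 0.2, -0.8]
width: 0.503
grip_force: 0.0
```

Run:
```python
from h import *
plan(.607,-.093,.165,93.9)
im,d,W,H,p=look('wrist','w3')
z=W[...,2]; m=(z>.160)&(z<.176)&(im.max(2)<80)&(abs(W[...,0]-.607)<.02)&(abs(W[...,1]+.093)<.06)
print(m.sum(), cv2.minAreaRect(W[m][:,:2].astype(np.float32)*1000), np.median(z[m]))
```

```text
turn [-0.06 -0.02 -0.  ] shift [-0.04  0.15  0.4 ] rows 0.4 | t 7.8 grasp [ 0.6021 -0.0919  0.1771] yaw 93.9 F [-0.8  0.2 -0.8] w 0.503 g 0.0 q6 -0.26
5283 ((612.1517333984375, -91.53553771972656), (24.559158325195312, 88.95259094238281), 3.7513628005981445) 0.16948157105101866
```

View pics/w3.png

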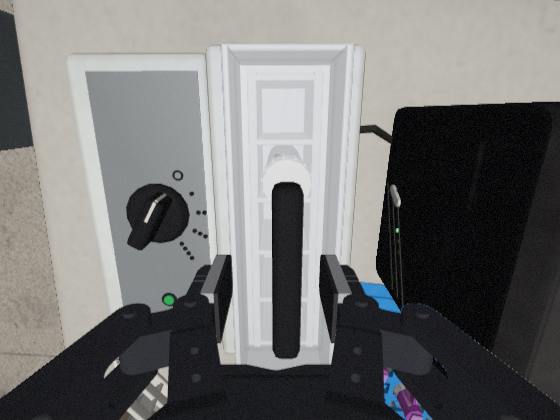

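Emit:
{"name": "jog_arm", "arguments": {
  "increments": [
    [[0,0,0,0,0,0,0],[0,0,0.3,0,0,0,0],[0,0,0.2,0,0,0,0],[0,0,0,0,0,0,0],[0,0,0,0,0,0,0]]
  ]
}}

```text
time: 8.27
tool_pos: [0.6048, -0.0922, 0.2194]
tcp_rot: [-2.143, -2.295, 0.001]
wrist_force: [-1.0, -0.1, 0.4]
width: 0.501
grip_force: 0.0
```

Run:
```python
from h import *
plan(.607,-.093,.165,93.9)
```

```text
turn [-0.01 -0.    0.  ] shift [-0.03  0.07  0.01] rows 0.1 | t 8.3 grasp [ 0.6047 -0.0922  0.1654] yaw 93.9 F [-1.  -0.1  0.4] w 0.501 g 0.0 q6 -0.26
```

Close on the handle and lift the cover straight up.

Emit:
{"name": "jog_arm", "arguments": {
  "increments": [
    [[0,0.07,0,0,0,0,0],[0,0,0,0,0,0,-1],[0,0,0,0,0,0,-1],[0,0,0,0,0,0,-1],[0,0,0,0,0,0,-1]]
  ],
  "force": 60
}}

```text
time: 8.68
tool_pos: [0.6074, -0.0922, 0.2207]
tcp_rot: [2.144, 2.296, 0.0]
wrist_force: [-1.6, 0.1, 1.8]
width: 0.148
grip_force: 60.0
```

Emit:
{"name": "jog_arm", "arguments": {
  "increments": [
    [[0,0,0,0,0,0,-1],[0,0,-0.3,0,0,0,-1],[0,0,-0.4,0,0,0,-1],[0,0,-0.4,0,0,0,-1],[0,0,-0.4,0,0,0,-1]]
  ]
}}

```text
time: 9.1
tool_pos: [0.6075, -0.0921, 0.2667]
tcp_rot: [2.144, 2.296, 0.001]
wrist_force: [-0.4, -0.1, -2.1]
width: 0.153
grip_force: 59.4
```

Emit:
{"name": "jog_arm", "arguments": {
  "increments": [
    [[0,0,-0.4,0,0,0,-1],[0,0,-0.4,0,0,0,-1],[0,0,-0.4,0,0,0,-1],[0,0,0,0,0,0,-1],[0,0,0,0,0,0,-1]]
  ]
}}

```text
time: 9.52
tool_pos: [0.6079, -0.0922, 0.3028]
tcp_rot: [2.143, 2.294, 0.002]
wrist_force: [-0.0, 0.0, -3.2]
width: 0.151
grip_force: 59.5
```

Run:
```python
from h import *
plan(.46,.175,.24,93.9)
im,d,W,H,p=look('top')
z=W[...,2]
for n,b in dict(drop=(.45,.56,.3,.39),timer=(.44,.53,.39,.47)).items():
    m=(W[...,0]>b[0])&(W[...,0]<b[1])&(W[...,1]>b[2])&(W[...,1]<b[3])&(z>.015); P=W[m]; print(n,P.min(0).round(3),P.max(0).round(3))
m=(abs(W[...,1]-.18)<.01)&(abs(z)<.01); print("table x",np.nanmin(W[m],0).round(3),np.nanmax(W[m],0).round(3))
```

```text
turn [0.03 0.01 0.  ] shift [ 9.22 -4.31  0.29] rows 9.2 | t 9.5 grasp [ 0.608  -0.0923  0.2488] yaw 93.9 F [-0.   0.  -3.2] w 0.151 g 59.5 q6 -0.26
drop [0.491 0.3   0.017] [0.56  0.39  0.197]
timer [0.448 0.391 0.015] [0.52  0.454 0.041]
table x [ 0.362  0.17  -0.009] [0.546 0.19  0.009]
```

Emit:
{"name": "jog_arm", "arguments": {
  "increments": [
    [[0,-0.6,0,0,0,0,-1],[0,-0.9,0,0,0,0,-1],[0,-0.9,0,0,0,0,-1],[0,-0.9,0,0,0,0,-1],[0.2,-0.9,0,0,0,0,-1]]
  ]
}}

```text
time: 9.98
tool_pos: [0.4794, -0.0951, 0.2996]
tcp_rot: [-2.143, -2.294, 0.003]
wrist_force: [-0.7, 0.4, -1.8]
width: 0.146
grip_force: 59.5
```

Emit:
{"name": "jog_arm", "arguments": {
  "increments": [
    [[0.5,-0.1,0,0,0,0,-1],[0.8,0,0,0,0,0,-1],[0.9,0,0,0,0,0,-1],[0.9,0,0,0,0,0,-1],[0.9,0,0,0,0,0,-1]]
  ]
}}

```text
time: 10.4
tool_pos: [0.469, 0.0257, 0.3001]
tcp_rot: [-2.144, -2.294, 0.002]
wrist_force: [0.5, -0.8, -3.6]
width: 0.149
grip_force: 59.6
```

Emit:
{"name": "jog_arm", "arguments": {
  "increments": [
    [[0.9,0,0,0,0,0,-1],[0.9,0,0,0,0,0,-1],[0.9,0,0,0,0,0,-1],[0.9,0,0,0,0,0,-1],[0.9,0,0,0,0,0,-1]]
  ]
}}

```text
time: 10.82
tool_pos: [0.4598, 0.1606, 0.3]
tcp_rot: [-2.144, -2.295, 0.003]
wrist_force: [0.7, 0.8, -2.0]
width: 0.145
grip_force: 59.6
```

Emit:
{"name": "jog_arm", "arguments": {
  "increments": [
    [[0.5,0,0,0,0,0,-1],[0,0,0.5,0,0,0,-1],[0,0,0.8,0,0,0,-1],[0,0,0.9,0,0,0,-1],[0,0,0.9,0,0,0,-1]]
  ]
}}

```text
time: 11.23
tool_pos: [0.4592, 0.1746, 0.2067]
tcp_rot: [-2.143, -2.297, 0.0]
wrist_force: [1.7, -1.0, -2.3]
width: 0.149
grip_force: 59.6
```

Emit:
{"name": "jog_arm", "arguments": {
  "increments": [
    [[0,0,0.9,0,0,0,-1],[0,0,0.6,0,0,0,-1],[0,0,0.4,0,0,0,-1],[0,0,0,0,0,0,-1],[0,0,0,0,0,0,-1]]
  ]
}}

```text
time: 11.65
tool_pos: [0.4592, 0.1742, 0.1505]
tcp_rot: [-2.144, -2.295, 0.003]
wrist_force: [0.0, 1.1, -1.4]
width: 0.152
grip_force: 59.6
```

Run:
```python
from h import *
plan(.46,.175,.0797,93.9)
```

```text
turn [-0.02  0.    0.  ] shift [0.02 0.03 0.56] rows 0.6 | t 11.7 grasp [0.4591 0.1742 0.0965] yaw 93.9 F [ 0.   1.1 -1.4] w 0.152 g 59.6 q6 0.24
```

Emit:
{"name": "jog_arm", "arguments": {
  "increments": [
    [[0,0,0.3,0,0,0,-1],[0,0,0.15,0,0,0,-1],[0,0,0.08,0,0,0,-1],[0,0,0,0,0,0,-1],[0,0,0,0,0,0,-1]]
  ]
}}

```text
time: 12.07
tool_pos: [0.4599, 0.1745, 0.1355]
tcp_rot: [2.144, 2.296, 0.001]
wrist_force: [-0.0, -0.2, -1.9]
width: 0.151
grip_force: 59.5
```

Emit:
{"name": "jog_arm", "arguments": {
  "increments": [
    [[0,0,0.05,0,0,0,-1],[0,0,0,0,0,0,-1],[0,0,0,0,0,0,-1],[0,0,0,0,0,0,-1],[0,0,0,0,0,0,-1]]
  ]
}}

```text
time: 12.48
tool_pos: [0.4598, 0.1744, 0.1339]
tcp_rot: [2.144, 2.296, 0.0]
wrist_force: [0.1, -0.7, -1.9]
width: 0.151
grip_force: 59.5
```

Emit:
{"name": "jog_arm", "arguments": {
  "increments": [
    [[0,0,0.05,0,0,0,-1],[0,0,0,0,0,0,-1],[0,0,0,0,0,0,-1],[0,0,0,0,0,0,-1],[0,0,0,0,0,0,-1]]
  ]
}}

```text
time: 12.9
tool_pos: [0.46, 0.1745, 0.1327]
tcp_rot: [2.144, 2.296, 0.001]
wrist_force: [-1.3, -0.1, 3.1]
width: 0.148
grip_force: 60.3
```

Emit:
{"name": "jog_arm", "arguments": {
  "increments": [
    [[0,0,0.05,0,0,0,-1],[0,0,0,0,0,0,-1],[0,0,0,0,0,0,-1],[0,0,0,0,0,0,-1],[0,0,0,0,0,0,-1]]
  ]
}}

```text
time: 13.32
tool_pos: [0.46, 0.1745, 0.1326]
tcp_rot: [2.144, 2.296, 0.0]
wrist_force: [-5.4, -2.0, 14.0]
width: 0.145
grip_force: 62.0
```

Emit:
{"name": "jog_arm", "arguments": {
  "increments": [
    [[0,0,0,0,0,0,0],[0,0,0,0,0,0,0],[0,0,0,0,0,0,0],[0,0,-0.5,0,0,0,0],[0,0,-1,0,0,0,0]]
  ]
}}

```text
time: 13.73
tool_pos: [0.4566, 0.1734, 0.1719]
tcp_rot: [-2.141, -2.293, 0.013]
wrist_force: [-0.1, 0.7, -0.1]
width: 0.495
grip_force: 0.0
```

Emit:
{"name": "jog_arm", "arguments": {
  "increments": [
    [[0,0,-1,0,0,0,0],[0,0,-1,0,0,0,0],[0,0,-1,0,0,0,0],[0,0,-1,0,0,0,0],[0,0,-0.5,0,0,0,0]]
  ]
}}

```text
time: 14.15
tool_pos: [0.4611, 0.1748, 0.3148]
tcp_rot: [2.142, 2.294, 0.008]
wrist_force: [0.6, 0.7, 0.1]
width: 0.497
grip_force: 0.0
```

Run:
```python
from h import *
plan(.45,-.33,.25,93.9)
```

```text
turn [ 0.05 -0.01  0.  ] shift [-16.76  -1.51   0.36] rows 16.8 | t 14.2 grasp [0.4614 0.1749 0.2608] yaw 93.9 F [0.6 0.7 0.1] w 0.497 g 0.0 q6 0.24
```

Emit:
{"name": "jog_arm", "arguments": {
  "increments": [
    [[-0.98,-0.09,0,0,0,0,0],[-0.98,-0.09,0,0,0,0,0],[-0.98,-0.09,0,0,0,0,0],[-0.98,-0.09,0,0,0,0,0],[-0.98,-0.09,0,0,0,0,0]]
  ]
}}

```text
time: 14.57
tool_pos: [0.456, 0.0257, 0.3105]
tcp_rot: [-2.144, -2.297, 0.0]
wrist_force: [0.4, 0.0, -0.5]
width: 0.503
grip_force: 0.0
```

Emit:
{"name": "jog_arm", "arguments": {
  "increments": [
    [[-0.98,-0.09,0,0,0,0,0],[-0.98,-0.09,0,0,0,0,0],[-0.98,-0.09,0,0,0,0,0],[-0.98,-0.09,0,0,0,0,0],[-0.98,-0.09,0,0,0,0,0]]
  ]
}}

```text
time: 14.98
tool_pos: [0.4525, -0.1222, 0.3104]
tcp_rot: [-2.144, -2.296, 0.0]
wrist_force: [-0.2, 0.2, -0.5]
width: 0.497
grip_force: 0.0
```

Emit:
{"name": "jog_arm", "arguments": {
  "increments": [
    [[-0.98,-0.09,0,0,0,0,0],[-0.98,-0.09,0,0,0,0,0],[-0.98,-0.09,0,0,0,0,0],[-0.98,-0.09,0,0,0,0,0],[-0.98,-0.09,0,0,0,0,0]]
  ]
}}

```text
time: 15.4
tool_pos: [0.4491, -0.2698, 0.3103]
tcp_rot: [-2.144, -2.295, 0.0]
wrist_force: [-0.4, 0.5, 0.4]
width: 0.501
grip_force: 0.0
```

Emit:
{"name": "jog_arm", "arguments": {
  "increments": [
    [[-0.98,-0.09,0,0,0,0,0],[-0.98,-0.09,0,0,0,0,0],[0,0,0,0,0,-1,0],[0,0,0,0,0,-1,0],[0,0,0,0,0,-1,0]]
  ]
}}

```text
time: 15.82
tool_pos: [0.4477, -0.3282, 0.3099]
tcp_rot: [-1.753, -2.605, -0.0]
wrist_force: [-0.3, 0.7, 0.5]
width: 0.499
grip_force: 0.0
```

Emit:
{"name": "jog_arm", "arguments": {
  "increments": [
    [[0,0,0,0,0,-1,0],[0,0,0,0,0,-1,0],[0,0,0,0,0,-1,0],[0,0,0,0,0,0,0],[0,0,0,0,0,0,0]]
  ]
}}

```text
time: 16.23
tool_pos: [0.448, -0.3273, 0.3103]
tcp_rot: [-1.334, -2.844, -0.0]
wrist_force: [1.5, -0.7, 0.5]
width: 0.5
grip_force: 0.0
```

```bash
cat >> h.py <<'E'
def caps(W,zlo,zhi,n=6):
    z=np.nan_to_num(W[...,2]); m=((z>zlo)&(z<zhi)).astype(np.uint8)
    k,l,st,ce=cv2.connectedComponentsWithStats(m); out=[]
    for i in range(1,k):
        if st[i,4]>150:
            P=W[l==i]; c,sz,a=cv2.minAreaRect(P[:,:2].astype(np.float32)*1000); out.append((np.round(c,1).tolist(),np.round(sz,1).tolist(),round(a,1),round(float(np.median(P[:,2])),4),ce[i].round().tolist()))
    return out
E
python3 - <<'E'
from h import *
plan(.457,-.3263,.101,129)
im,d,W,H,p=look('wrist','w4'); 
for c in caps(W,.1,.12): print(c)
for c in caps(W,.045,.062): print("rack",c)
E
```

```text
turn [-0.   -0.01  0.12] shift [-0.16  0.25  5.18] rows 5.2 | t 16.2 grasp [ 0.448  -0.3273  0.2563] yaw 129.7 F [ 1.5 -0.7  0.5] w 0.5 g 0.0 q6 -1.37
([455.3, -325.9], [27.6, 27.4], 5.4, 0.1107, [284.0, 203.0])
([478.6, -355.8], [27.5, 27.6], 31.3, 0.1107, [282.0, 242.0])
([504.7, -385.5], [27.2, 27.3], 38.4, 0.1106, [283.0, 281.0])
rack ([554.6, -133.2], [201.1, 157.7], 3.9, 0.0607, [439.0, 90.0])
rack ([625.7, -121.1], [9.6, 23.7], 25.1, 0.0557, [546.0, 141.0])
rack ([628.2, -161.6], [9.7, 27.5], 23.0, 0.0549, [514.0, 174.0])
rack ([492.3, -371.1], [46.1, 156.9], 40.7, 0.0547, [281.0, 236.0])
rack ([676.6, -262.6], [130.7, 12.6], 81.5, 0.0538, [468.0, 269.0])
rack ([551.1, -531.8], [44.0, 17.7], 31.2, 0.0514, [233.0, 357.0])
rack ([763.5, -448.3], [3.4, 32.9], 6.9, 0.0539, [402.0, 404.0])
```

View pics/w4.png

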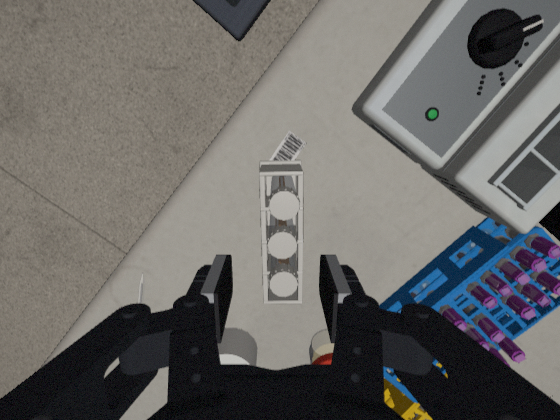

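Emit:
{"name": "jog_arm", "arguments": {
  "increments": [
    [[-0.12,0.22,0.8,0,0,0,0],[0,0,1,0,0,0,0],[0,0,1,0,0,0,0],[0,0,0.8,0,0,0,0],[0,0,0.4,0,0,0,0]]
  ]
}}

```text
time: 16.7
tool_pos: [0.4538, -0.3245, 0.1869]
tcp_rot: [-1.33, -2.84, -0.002]
wrist_force: [-1.3, -0.7, 1.0]
width: 0.5
grip_force: 0.0
```

Emit:
{"name": "jog_arm", "arguments": {
  "increments": [
    [[0,0,0,0,0,0,0],[0,0,0,0,0,0,0],[0,0,0.6,0,0,0,0],[0,0,0.4,0,0,0,0],[0,0,0,0,0,0,0]]
  ]
}}

```text
time: 17.12
tool_pos: [0.4549, -0.3255, 0.1599]
tcp_rot: [-1.33, -2.844, -0.001]
wrist_force: [-1.1, 0.4, -0.6]
width: 0.501
grip_force: 0.0
```

Run:
```python
from h import *
plan(.4553,-.3259,.101,129.7)
im,d,W,H,p=look('wrist')
for c in caps(W,.1,.12): print(c)
```

```text
turn [-0.   -0.02  0.03] shift [-0.02  0.    0.16] rows 0.2 | t 17.1 grasp [ 0.4548 -0.3254  0.1059] yaw 129.9 F [-1.1  0.4 -0.6] w 0.501 g 0.0 q6 -1.36
([455.2, -325.9], [27.9, 27.8], 3.1, 0.1107, [277.0, 291.0])
([475.8, -307.8], [14.1, 23.4], 39.7, 0.111, [337.0, 283.0])
([432.6, -343.7], [13.9, 23.4], 40.0, 0.1108, [214.0, 283.0])
([474.0, -351.4], [28.8, 15.2], 43.3, 0.11, [274.0, 350.0])
```

Emit:
{"name": "jog_arm", "arguments": {
  "increments": [
    [[0,0,0.15,0,0,0,0],[0,0,0,0,0,0,0],[0,0,0,0,0,0,-1],[0,0,0,0,0,0,-1],[0,0,0,0,0,0,-1]]
  ],
  "force": 30
}}

```text
time: 17.58
tool_pos: [0.4559, -0.3262, 0.157]
tcp_rot: [1.329, 2.845, -0.0]
wrist_force: [0.2, 1.0, 1.6]
width: 0.295
grip_force: 29.4
```

Emit:
{"name": "jog_arm", "arguments": {
  "increments": [
    [[0,0,0,0,0,0,-1],[0,0,-0.3,0,0,0,-1],[0,0,-0.5,0,0,0,-1],[0,0,-0.8,0,0,0,-1],[0,0,-0.8,0,0,0,-1]]
  ]
}}

```text
time: 18.0
tool_pos: [0.4547, -0.3253, 0.2285]
tcp_rot: [-1.329, -2.844, -0.001]
wrist_force: [-0.3, -0.8, -0.6]
width: 0.3
grip_force: 29.5
```

Emit:
{"name": "jog_arm", "arguments": {
  "increments": [
    [[0,0,-0.8,0,0,0,-1],[0,0,-0.8,0,0,0,-1],[0,0,-0.6,0,0,0,-1],[0,0,0,0,0,0,-1],[0,0,0,0,0,0,-1]]
  ]
}}

```text
time: 18.42
tool_pos: [0.4559, -0.3263, 0.296]
tcp_rot: [1.328, 2.843, -0.001]
wrist_force: [-0.4, 0.3, -0.2]
width: 0.298
grip_force: 29.5
```

Run:
```python
from h import *
im,d,W,H,p=look('top')
for c in caps(W,.12,.14): print("top",c)
t=np.radians(3.9); w=np.array([.511,-.0992])+.097*np.array([np.cos(t),np.sin(t)]); print("well",w.round(4))
for i in range(5): print(i+1,(w+np.array([-np.sin(t),np.cos(t)])*.038*(2-i)).round(4))
c=w+np.array([-np.sin(t),np.cos(t)])*.038*(-2)
plan(c[0],c[1],.24,93.9)
```

```text
top ([907.1, -991.2], [12.0, 221.9], 84.5, 0.1304, [557.0, 108.0])
top ([884.2, -754.8], [147.4, 57.4], 40.4, 0.1297, [491.0, 113.0])
top ([552.7, 260.2], [27.3, 353.2], 2.7, 0.1298, [206.0, 211.0])
well [ 0.6078 -0.0926]
1 [ 0.6026 -0.0168]
2 [ 0.6052 -0.0547]
3 [ 0.6078 -0.0926]
4 [ 0.6104 -0.1305]
5 [ 0.6129 -0.1684]
turn [0. 0. 6.] shift [4.87 5.6  0.01] rows 5.6 | t 18.5 grasp [ 0.4552 -0.3257  0.2403] yaw 129.9 F [ 0.   0.5 -0.9] w 0.298 g 29.5 q6 -1.36
```

Emit:
{"name": "jog_arm", "arguments": {
  "increments": [
    [[0,0,0,0,0,1,-1],[0,0,0,0,0,1,-1],[0,0,0,0,0,1,-1],[0,0,0,0,0,1,-1],[0,0,0,0,0,1,-1]]
  ]
}}

```text
time: 18.88
tool_pos: [0.4545, -0.3251, 0.2917]
tcp_rot: [-2.025, -2.396, 0.0]
wrist_force: [0.2, -0.4, -0.7]
width: 0.294
grip_force: 29.5
```

Emit:
{"name": "jog_arm", "arguments": {
  "increments": [
    [[0,0,0,0,0,1,-1],[0.81,0.93,0,0,0,0,-1],[0.81,0.93,0,0,0,0,-1],[0.81,0.93,0,0,0,0,-1],[0.81,0.93,0,0,0,0,-1]]
  ]
}}

```text
time: 19.3
tool_pos: [0.5599, -0.2199, 0.2918]
tcp_rot: [-2.143, -2.292, 0.002]
wrist_force: [-0.2, -0.7, -0.5]
width: 0.294
grip_force: 29.5
```

Emit:
{"name": "jog_arm", "arguments": {
  "increments": [
    [[0.81,0.93,0,0,0,0,-1],[0.81,0.95,0,0,0,0,-1],[0,0,0,0,0,0,-1],[0,0,0,0,0,0,-1],[0,0,0,0,0,0,-1]]
  ]
}}

```text
time: 19.72
tool_pos: [0.6121, -0.1686, 0.2921]
tcp_rot: [-2.141, -2.295, 0.004]
wrist_force: [0.2, -0.9, 0.1]
width: 0.297
grip_force: 29.6
```

Run:
```python
from h import *
plan(.6129,-.1684,.24,93.9)
im,d,W,H,p=look('wrist','w5')
for c in caps(W,.091,.101): print("block",c)
for c in caps(W,.12,.14): print("cap",c)
```

```text
turn [-0.04 -0.01  0.01] shift [ 0.01  0.03 -0.06] rows 0.1 | t 19.7 grasp [ 0.6118 -0.1686  0.2381] yaw 94.0 F [ 0.2 -0.9  0.1] w 0.297 g 29.6 q6 -0.38
block ([607.6, -103.3], [45.7, 173.9], 3.9, 0.0958, [277.0, 109.0])
block ([702.8, -87.5], [1.6, 154.2], 2.6, 0.0961, [400.0, 98.0])
block ([510.4, -99.0], [40.1, 13.2], 64.5, 0.0936, [158.0, 108.0])
block ([694.1, -195.9], [14.2, 14.6], 26.1, 0.0931, [365.0, 235.0])
block ([693.0, -215.2], [14.5, 13.9], 27.7, 0.095, [361.0, 255.0])
block ([732.2, -218.1], [13.8, 13.9], 8.3, 0.0954, [403.0, 260.0])
block ([693.1, -234.7], [13.2, 11.9], 4.7, 0.0953, [357.0, 274.0])
block ([731.7, -236.5], [13.2, 11.4], 5.5, 0.0932, [398.0, 278.0])
cap ([702.9, -91.9], [2.3, 147.2], 2.6, 0.1303, [417.0, 106.0])
cap ([604.9, -55.1], [28.3, 28.1], 72.9, 0.1309, [278.0, 48.0])
```

View pics/w5.png

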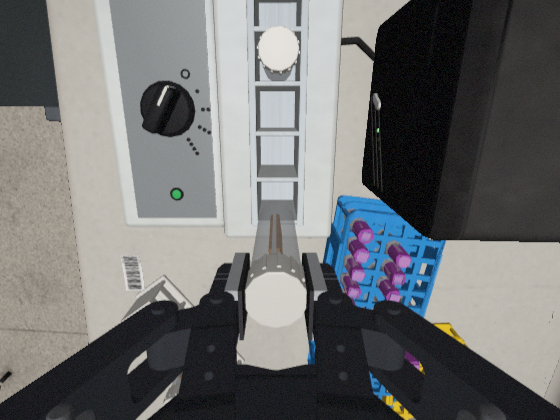

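Emit:
{"name": "jog_arm", "arguments": {
  "increments": [
    [[0,0,0.5,0,0,0,-1],[0,0,0.5,0,0,0,-1],[0,0,0.5,0,0,0,-1],[0,0,0,0,0,0,-1],[0,0,0,0,0,0,-1]]
  ]
}}

```text
time: 20.18
tool_pos: [0.6113, -0.1699, 0.2479]
tcp_rot: [-2.144, -2.292, 0.003]
wrist_force: [-0.3, -0.5, -0.4]
width: 0.297
grip_force: 29.6
```

Emit:
{"name": "jog_arm", "arguments": {
  "increments": [
    [[0,0,0.5,0,0,0,-1],[0,0,0.5,0,0,0,-1],[0,0,0.5,0,0,0,-1],[0,0,0,0,0,0,-1],[0,0,0,0,0,0,-1]]
  ]
}}

```text
time: 20.6
tool_pos: [0.6126, -0.1694, 0.2045]
tcp_rot: [-2.145, -2.295, 0.001]
wrist_force: [0.1, -0.2, 0.4]
width: 0.296
grip_force: 29.6
```

Emit:
{"name": "jog_arm", "arguments": {
  "increments": [
    [[0,0,0.5,0,0,0,-1],[0,0,0.2,0,0,0,-1],[0,0,0,0,0,0,-1],[0,0,0,0,0,0,-1],[0,0,0,0,0,0,-1]]
  ]
}}

```text
time: 21.02
tool_pos: [0.6136, -0.1692, 0.1844]
tcp_rot: [2.143, 2.295, 0.001]
wrist_force: [-0.1, 0.1, -0.3]
width: 0.294
grip_force: 29.6
```

Run:
```python
from h import *
plan(.6124,-.1686,.122,93.9)
```

```text
turn [0.01 0.01 0.  ] shift [ 0.02 -0.04  0.28] rows 0.3 | t 21.0 grasp [ 0.6137 -0.1692  0.1304] yaw 93.9 F [-0.1  0.1 -0.3] w 0.294 g 29.6 q6 -0.38
```

Emit:
{"name": "jog_arm", "arguments": {
  "increments": [
    [[0,0,0.25,0,0,0,-1],[0,0,0,0,0,0,-1],[0,0,0,0,0,0,-1],[0,0,0,0,0,0,0],[0,0,0,0,0,0,0]]
  ]
}}

```text
time: 21.43
tool_pos: [0.6128, -0.1688, 0.1755]
tcp_rot: [-2.144, -2.296, 0.001]
wrist_force: [-0.1, -0.2, -0.2]
width: 0.499
grip_force: 0.0
```

Emit:
{"name": "jog_arm", "arguments": {
  "increments": [
    [[0,0,0,0,0,0,0],[0,0,-0.8,0,0,0,0],[0,0,-1,0,0,0,0],[0,0,-1,0,0,0,0],[0,0,-1,0,0,0,0]]
  ]
}}

```text
time: 21.85
tool_pos: [0.6125, -0.1688, 0.2902]
tcp_rot: [-2.143, -2.295, 0.001]
wrist_force: [1.1, 0.0, 0.6]
width: 0.5
grip_force: 0.0
```

Emit:
{"name": "jog_arm", "arguments": {
  "increments": [
    [[0,0,-0.4,0,0,0,0],[-0.92,-0.86,0,0,0,0,0],[-0.92,-0.86,0,0,0,0,0],[-0.92,-0.86,0,0,0,0,0],[-0.92,-0.86,0,0,0,0,0]]
  ]
}}

```text
time: 22.27
tool_pos: [0.5163, -0.2866, 0.3007]
tcp_rot: [-2.142, -2.296, 0.001]
wrist_force: [1.1, -0.9, -0.8]
width: 0.498
grip_force: 0.0
```

Emit:
{"name": "jog_arm", "arguments": {
  "increments": [
    [[-0.92,-0.86,0,0,0,0,0],[-0.92,-0.86,0,0,0,0,0],[0,0,0,0,0,-1,0],[0,0,0,0,0,-1,0],[0,0,0,0,0,-1,0]]
  ]
}}

```text
time: 22.68
tool_pos: [0.4687, -0.3454, 0.3004]
tcp_rot: [-1.754, -2.604, -0.0]
wrist_force: [0.4, -0.1, -0.4]
width: 0.499
grip_force: 0.0
```

Emit:
{"name": "jog_arm", "arguments": {
  "increments": [
    [[0,0,0,0,0,-1,0],[0,0,0,0,0,-1,0],[0,0,0,0,0,-1,0],[0,0,0,0,0,0,0],[0,0,0,0,0,0,0]]
  ]
}}

```text
time: 23.1
tool_pos: [0.4696, -0.3445, 0.3007]
tcp_rot: [-1.333, -2.843, -0.001]
wrist_force: [-0.6, -0.0, -0.2]
width: 0.5
grip_force: 0.0
```

Run:
```python
from h import *
plan(.4786,-.3558,.101,129.9)
im,d,W,H,p=look('wrist','w6')
for c in caps(W,.1,.12): print(c)
for c in caps(W,.045,.062): 
  if abs(c[1][0]+c[1][1]-203)<30: print("rack",c)
im,d,W,H,p=look('top')
for c in caps(W,.12,.14): 
  if abs(c[0][0]-608)<40: print("top",c)
```

```text
turn [-0.   -0.01 -0.03] shift [-0.48 -0.01  4.86] rows 4.9 | t 23.1 grasp [ 0.4695 -0.3444  0.2467] yaw 129.7 F [-0.6 -0.  -0.2] w 0.5 g 0.0 q6 -1.37
([607.4, -175.7], [13.6, 27.8], 36.7, 0.1098, [540.0, 152.0])
([497.9, -361.0], [27.5, 26.9], 88.8, 0.1107, [289.0, 236.0])
([525.3, -389.9], [26.9, 27.6], 82.9, 0.1107, [291.0, 276.0])
rack ([513.0, -377.8], [46.1, 156.8], 40.7, 0.0546, [287.0, 228.0])
rack ([675.5, -283.0], [176.6, 10.5], 83.8, 0.0536, [463.0, 258.0])
```

Emit:
{"name": "jog_arm", "arguments": {
  "increments": [
    [[-0.52,0.19,0,0,0,0,0],[-0.52,0.19,0.5,0,0,0,0],[0,0,1,0,0,0,0],[0,0,1,0,0,0,0],[0,0,1,0,0,0,0]]
  ]
}}

```text
time: 23.62
tool_pos: [0.4992, -0.3616, 0.196]
tcp_rot: [1.332, 2.844, -0.001]
wrist_force: [0.2, 0.9, 0.3]
width: 0.501
grip_force: 0.0
```

Emit:
{"name": "jog_arm", "arguments": {
  "increments": [
    [[0,0,0.3,0,0,0,0],[0,0,0,0,0,0,0],[0,0,0.4,0,0,0,0],[0,0,0.4,0,0,0,0],[0,0,0,0,0,0,0]]
  ]
}}

```text
time: 24.03
tool_pos: [0.4983, -0.3611, 0.1627]
tcp_rot: [-1.33, -2.845, -0.0]
wrist_force: [-0.8, 0.5, -0.2]
width: 0.499
grip_force: 0.0
```

Run:
```python
from h import *
plan(.4979,-.361,.101,129.9)
im,d,W,H,p=look('wrist')
for c in caps(W,.1,.12): print(c)
```

```text
turn [-0.   -0.01 -0.  ] shift [ 0.01 -0.01  0.26] rows 0.3 | t 24.0 grasp [ 0.4983 -0.361   0.1087] yaw 129.9 F [-0.8  0.5 -0.2] w 0.499 g 0.0 q6 -1.36
([497.9, -361.4], [28.2, 27.9], 86.7, 0.1107, [276.0, 287.0])
([478.7, -374.5], [14.0, 22.7], 78.0, 0.111, [216.0, 279.0])
([514.1, -345.5], [14.2, 23.0], 3.0, 0.1114, [336.0, 280.0])
([521.6, -385.6], [28.7, 16.0], 39.3, 0.1102, [281.0, 350.0])
```

Emit:
{"name": "jog_arm", "arguments": {
  "increments": [
    [[0,0,0.26,0,0,0,0],[0,0,0,0,0,0,0],[0,0,0,0,0,0,-1],[0,0,0,0,0,0,-1],[0,0,0,0,0,0,-1]]
  ],
  "force": 30
}}

```text
time: 24.5
tool_pos: [0.499, -0.3615, 0.1565]
tcp_rot: [1.33, 2.846, -0.0]
wrist_force: [0.2, 0.1, -0.6]
width: 0.301
grip_force: 29.5
```

Emit:
{"name": "jog_arm", "arguments": {
  "increments": [
    [[0,0,0,0,0,0,-1],[0,0,-0.3,0,0,0,-1],[0,0,-0.5,0,0,0,-1],[0,0,-0.8,0,0,0,-1],[0,0,-0.8,0,0,0,-1]]
  ]
}}

```text
time: 24.92
tool_pos: [0.4983, -0.361, 0.2285]
tcp_rot: [-1.329, -2.845, -0.001]
wrist_force: [1.1, -1.0, -0.7]
width: 0.294
grip_force: 29.5
```

Emit:
{"name": "jog_arm", "arguments": {
  "increments": [
    [[0,0,-0.8,0,0,0,-1],[0,0,-0.8,0,0,0,-1],[0,0,-0.6,0,0,0,-1],[0,0,0,0,0,1,-1],[0,0,0,0,0,1,-1]]
  ]
}}

```text
time: 25.33
tool_pos: [0.4996, -0.362, 0.2975]
tcp_rot: [1.624, 2.683, -0.001]
wrist_force: [0.1, -0.2, -0.9]
width: 0.3
grip_force: 29.6
```

Emit:
{"name": "jog_arm", "arguments": {
  "increments": [
    [[0,0,0,0,0,1,-1],[0,0,0,0,0,1,-1],[0,0,0,0,0,1,-1],[0,0,0,0,0,1,-1],[0,0,0,0,0,0,-1]]
  ]
}}

```text
time: 25.75
tool_pos: [0.4987, -0.3613, 0.2947]
tcp_rot: [2.147, 2.293, 0.0]
wrist_force: [-0.6, -0.3, -0.4]
width: 0.297
grip_force: 29.6
```

Emit:
{"name": "jog_arm", "arguments": {
  "increments": [
    [[0.92,0.53,0,0,0,0,-1],[0.92,0.53,0,0,0,0,-1],[0.92,0.53,0,0,0,0,-1],[0.92,0.53,0,0,0,0,-1],[0.92,0.53,0,0,0,0,-1]]
  ]
}}

```text
time: 26.17
tool_pos: [0.569, -0.217, 0.2946]
tcp_rot: [2.141, 2.299, 0.0]
wrist_force: [1.0, 0.4, -0.6]
width: 0.298
grip_force: 29.6
```

Emit:
{"name": "jog_arm", "arguments": {
  "increments": [
    [[0.92,0.53,0,0,0,0,-1],[0.92,0.53,0,0,0,0,-1],[0.92,0.53,0,0,0,0,-1],[0,0,0,0,0,0,-1],[0,0,0,0,0,0,-1]]
  ]
}}

```text
time: 26.58
tool_pos: [0.6111, -0.1307, 0.2944]
tcp_rot: [2.137, 2.302, 0.0]
wrist_force: [-0.2, -0.5, 0.1]
width: 0.296
grip_force: 29.6
```

Run:
```python
from h import *
plan(.610,-.1307,.122,93.9)
im,d,W,H,p=look('wrist')
for c in caps(W,.105,.14): print(c)
```

```text
turn [0.   0.   0.06] shift [ 0.   -0.04  3.95] rows 3.9 | t 26.6 grasp [ 0.6111 -0.1307  0.2404] yaw 94.2 F [-0.2 -0.5  0.1] w 0.296 g 29.6 q6 -0.32
([702.6, -86.5], [2.4, 157.3], 2.5, 0.1242, [404.0, 149.0])
([604.7, -54.6], [27.8, 27.8], 10.3, 0.1309, [275.0, 108.0])
```

Over compartment 4. Lower, then release.

Emit:
{"name": "jog_arm", "arguments": {
  "increments": [
    [[0,-0.04,0.5,0,0,0,-1],[0,0,0.5,0,0,0,-1],[0,0,0.5,0,0,0,-1],[0,0,0,0,0,0,-1],[0,0,0,0,0,0,-1]]
  ]
}}

```text
time: 27.05
tool_pos: [0.6082, -0.1335, 0.2481]
tcp_rot: [-2.144, -2.294, 0.002]
wrist_force: [0.3, -0.3, 0.7]
width: 0.298
grip_force: 29.6
```

Emit:
{"name": "jog_arm", "arguments": {
  "increments": [
    [[0,0,0.5,0,0,0,-1],[0,0,0.5,0,0,0,-1],[0,0,0.5,0,0,0,-1],[0,0,0,0,0,0,-1],[0,0,0,0,0,0,-1]]
  ]
}}

```text
time: 27.47
tool_pos: [0.6092, -0.133, 0.2044]
tcp_rot: [-2.144, -2.295, 0.001]
wrist_force: [0.3, 0.4, -1.0]
width: 0.296
grip_force: 29.6
```

Emit:
{"name": "jog_arm", "arguments": {
  "increments": [
    [[0,0,0.5,0,0,0,-1],[0,0,0.4,0,0,0,-1],[0,0,0,0,0,0,-1],[0,0,0,0,0,0,-1],[0,0,0,0,0,0,-1]]
  ]
}}

```text
time: 27.88
tool_pos: [0.6096, -0.1326, 0.1777]
tcp_rot: [2.144, 2.296, 0.0]
wrist_force: [-0.2, -0.3, -0.7]
width: 0.3
grip_force: 30.3
```

Run:
```python
from h import *
plan(.610,-.1307,.122,93.9)
```

```text
turn [0.01 0.   0.  ] shift [0.06 0.02 0.06] rows 0.1 | t 27.9 grasp [ 0.6097 -0.1326  0.1237] yaw 93.9 F [-0.2 -0.3 -0.7] w 0.3 g 30.3 q6 -0.32
```

Emit:
{"name": "jog_arm", "arguments": {
  "increments": [
    [[0,0,0,0,0,0,-1],[0,0,0,0,0,0,0],[0,0,0,0,0,0,0],[0,0,0,0,0,0,0],[0,0,-0.8,0,0,0,0]]
  ]
}}

```text
time: 28.3
tool_pos: [0.6062, -0.1316, 0.196]
tcp_rot: [-2.138, -2.29, 0.007]
wrist_force: [-0.3, 0.4, -0.4]
width: 0.499
grip_force: 0.0
```

Emit:
{"name": "jog_arm", "arguments": {
  "increments": [
    [[0,0,-1,0,0,0,0],[0,0,-1,0,0,0,0],[0,0,-1,0,0,0,0],[0,0,-0.4,0,0,0,0],[0,0,0,0,0,0,0]]
  ]
}}

```text
time: 28.72
tool_pos: [0.6114, -0.1329, 0.3079]
tcp_rot: [2.139, 2.291, 0.006]
wrist_force: [0.1, 0.1, 0.4]
width: 0.499
grip_force: 0.0
```

Run:
```python
from h import *
plan(.505,-.37,.25,93.9)
im,d,W,H,p=look('wrist')
for c in caps(W,.105,.14): print(c)
```

```text
turn [0.08 0.03 0.  ] shift [-7.64 -4.08  0.13] rows 7.6 | t 28.7 grasp [ 0.6118 -0.1331  0.2539] yaw 93.9 F [0.1 0.1 0.4] w 0.499 g 0.0 q6 -0.32
([702.6, -86.4], [2.4, 157.2], 2.3, 0.1241, [395.0, 143.0])
([604.9, -54.8], [27.9, 27.8], 87.6, 0.1309, [273.0, 104.0])
([610.2, -131.8], [28.0, 27.4], 11.0, 0.1308, [273.0, 203.0])
([614.4, -169.0], [27.5, 27.9], 51.1, 0.1306, [275.0, 244.0])
```

Emit:
{"name": "jog_arm", "arguments": {
  "increments": [
    [[-0.95,-0.5,0,0,0,0,0],[-0.95,-0.5,0,0,0,0,0],[-0.95,-0.5,0,0,0,0,0],[-0.95,-0.5,0,0,0,0,0],[-0.95,-0.5,0,0,0,0,0]]
  ]
}}

```text
time: 29.18
tool_pos: [0.5424, -0.2801, 0.2993]
tcp_rot: [-2.14, -2.293, 0.002]
wrist_force: [1.1, 0.2, 0.5]
width: 0.496
grip_force: 0.0
```

Emit:
{"name": "jog_arm", "arguments": {
  "increments": [
    [[-0.95,-0.5,0,0,0,0,0],[-0.95,-0.5,0,0,0,0,0],[-0.95,-0.5,0,0,0,0,0],[0,0,0,0,0,-1,0],[0,0,0,0,0,-1,0]]
  ]
}}

```text
time: 29.6
tool_pos: [0.503, -0.3693, 0.2991]
tcp_rot: [-1.887, -2.504, 0.0]
wrist_force: [1.4, 0.0, -0.1]
width: 0.5
grip_force: 0.0
```

Emit:
{"name": "jog_arm", "arguments": {
  "increments": [
    [[0,0,0,0,0,-1,0],[0,0,0,0,0,-1,0],[0,0,0,0,0,-1,0],[0,0,0,0,0,-1,0],[0,0,0,0,0,0,0]]
  ]
}}

```text
time: 30.02
tool_pos: [0.5041, -0.3674, 0.2994]
tcp_rot: [-1.324, -2.843, -0.002]
wrist_force: [-0.5, -0.1, -1.0]
width: 0.498
grip_force: 0.0
```

Run:
```python
from h import *
plan(.5253,-.3899,.101,129.9)
im,d,W,H,p=look('wrist','w7')
for c in caps(W,.1,.12): print(c)
for c in caps(W,.045,.062): 
  if abs(c[1][0]+c[1][1]-203)<30: print("rack",c)
```

```text
turn [-0.01 -0.05  0.03] shift [-1.03  0.06  4.81] rows 4.8 | t 30.0 grasp [ 0.5039 -0.3672  0.2454] yaw 130.1 F [-0.5 -0.1 -1. ] w 0.498 g 0.0 q6 -1.37
([607.6, -175.2], [14.4, 27.9], 34.7, 0.1101, [537.0, 105.0])
([525.3, -390.1], [27.7, 27.5], 51.5, 0.1108, [278.0, 238.0])
rack ([513.1, -377.9], [46.0, 156.4], 40.7, 0.0547, [277.0, 195.0])
rack ([675.5, -285.5], [205.7, 10.6], 84.2, 0.0542, [451.0, 233.0])
```

View pics/w7.png

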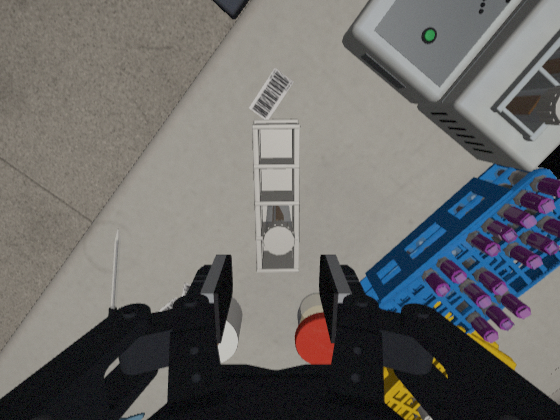

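Run:
```python
from h import *
im,d,W,H,p=look('top')
x,y,z=W[...,0],W[...,1],W[...,2]
m=(np.hypot(x-.5253,y+.3901)<.16)&(z>.03)&(z<.3)&~((abs(x-.513)<.08)&(abs(y+.378)<.09))
P=W[m]; Q=np.round(P-[.5253,-.3901,0],2)
t=np.radians(130)
a=np.stack([Q[:,0]*np.cos(t)+Q[:,1]*np.sin(t),Q[:,0]*np.sin(t)-Q[:,1]*np.cos(t),P[:,2]],1)
r=np.hypot(a[:,0],a[:,1]); i=np.argsort(r)[::15][:20]; print(np.round(a[i],3))
```

```text
[[-0.109  0.052  0.059]
 [-0.108  0.066  0.064]
 [-0.123  0.053  0.072]
 [-0.122  0.067  0.067]
 [-0.075  0.12   0.047]
 [-0.13   0.061  0.065]
 [-0.128  0.075  0.072]
 [-0.104  0.108  0.061]
 [-0.112  0.102  0.034]
 [-0.073  0.134  0.033]
 [-0.066  0.141  0.058]
 [-0.058  0.147  0.054]
 [-0.111  0.116  0.038]]
```

Emit:
{"name": "jog_arm", "arguments": {
  "increments": [
    [[-0.52,0.03,0,0,0,0,0],[-0.52,0.03,0.5,0,0,0,0],[0,0,1,0,0,0,0],[0,0,1,0,0,0,0],[0,0,1,0,0,0,0]]
  ]
}}

```text
time: 30.53
tool_pos: [0.5266, -0.3909, 0.1962]
tcp_rot: [-1.334, -2.844, -0.0]
wrist_force: [-0.9, -0.4, -0.4]
width: 0.502
grip_force: 0.0
```

Emit:
{"name": "jog_arm", "arguments": {
  "increments": [
    [[0,0,0.3,0,0,0,0],[0,0,0,0,0,0,0],[0,0,0.4,0,0,0,0],[0,0,0.4,0,0,0,0],[0,0,0,0,0,0,0]]
  ]
}}

```text
time: 30.95
tool_pos: [0.5262, -0.3906, 0.1637]
tcp_rot: [-1.33, -2.845, -0.001]
wrist_force: [-1.3, 0.7, -0.7]
width: 0.502
grip_force: 0.0
```

Run:
```python
from h import *
plan(.5253,-.3901,.101,129.9)
im,d,W,H,p=look('wrist')
for c in caps(W,.1,.12): print(c)
```

```text
turn [-0.   -0.01 -0.  ] shift [ 0.03 -0.01  0.29] rows 0.3 | t 30.9 grasp [ 0.5261 -0.3905  0.1097] yaw 129.9 F [-1.3  0.7 -0.7] w 0.502 g 0.0 q6 -1.37
([525.8, -390.4], [27.5, 28.2], 81.2, 0.1108, [276.0, 284.0])
([506.9, -404.2], [14.0, 23.0], 76.8, 0.1111, [216.0, 278.0])
([541.8, -374.8], [13.7, 22.7], 2.9, 0.1112, [335.0, 278.0])
```

Emit:
{"name": "jog_arm", "arguments": {
  "increments": [
    [[0,0,0.29,0,0,0,0],[0,0,0,0,0,0,0],[0,0,0,0,0,0,-1],[0,0,0,0,0,0,-1],[0,0,0,0,0,0,-1]]
  ],
  "force": 30
}}

```text
time: 31.42
tool_pos: [0.5268, -0.3911, 0.1568]
tcp_rot: [1.33, 2.845, -0.0]
wrist_force: [-0.3, 0.1, -0.5]
width: 0.292
grip_force: 29.5
```

Emit:
{"name": "jog_arm", "arguments": {
  "increments": [
    [[0,0,0,0,0,0,-1],[0,0,-0.3,0,0,0,-1],[0,0,-0.5,0,0,0,-1],[0,0,-0.8,0,0,0,-1],[0,0,-0.8,0,0,0,-1]]
  ]
}}

```text
time: 31.83
tool_pos: [0.5261, -0.3905, 0.2286]
tcp_rot: [-1.329, -2.844, -0.001]
wrist_force: [0.1, -1.2, -0.2]
width: 0.299
grip_force: 29.5
```

Emit:
{"name": "jog_arm", "arguments": {
  "increments": [
    [[0,0,-0.8,0,0,0,-1],[0,0,-0.8,0,0,0,-1],[0,0,-0.7,0,0,0,-1],[0,0,0,0,0,1,-1],[0,0,0,0,0,1,-1]]
  ]
}}

```text
time: 32.25
tool_pos: [0.5275, -0.3917, 0.3013]
tcp_rot: [1.624, 2.683, -0.001]
wrist_force: [-0.6, 0.9, -1.1]
width: 0.293
grip_force: 29.5
```

Emit:
{"name": "jog_arm", "arguments": {
  "increments": [
    [[0,0,0,0,0,1,-1],[0,0,0,0,0,1,-1],[0,0,0,0,0,1,-1],[0,0,0,0,0,1,-1],[0,0,0,0,0,0,-1]]
  ]
}}

```text
time: 32.67
tool_pos: [0.5266, -0.3909, 0.2981]
tcp_rot: [2.147, 2.293, 0.0]
wrist_force: [0.1, 0.2, -0.7]
width: 0.299
grip_force: 29.5
```

Emit:
{"name": "jog_arm", "arguments": {
  "increments": [
    [[0.97,0.34,0,0,0,0,-1],[0.97,0.34,0,0,0,0,-1],[0.97,0.34,0,0,0,0,-1],[0.97,0.34,0,0,0,0,-1],[0.97,0.34,0,0,0,0,-1]]
  ]
}}

```text
time: 33.08
tool_pos: [0.5677, -0.241, 0.2979]
tcp_rot: [2.141, 2.299, 0.0]
wrist_force: [0.4, 0.5, -0.6]
width: 0.296
grip_force: 29.5
```

Emit:
{"name": "jog_arm", "arguments": {
  "increments": [
    [[0.97,0.34,0,0,0,0,-1],[0.97,0.34,0,0,0,0,-1],[0.97,0.34,0,0,0,0,-1],[0.97,0.34,0,0,0,0,-1],[0.97,0.34,0,0,0,0,-1]]
  ]
}}

```text
time: 33.5
tool_pos: [0.6087, -0.0921, 0.298]
tcp_rot: [2.14, 2.299, 0.001]
wrist_force: [-0.8, 0.3, -0.7]
width: 0.293
grip_force: 29.5
```

Emit:
{"name": "jog_arm", "arguments": {
  "increments": [
    [[0,0,0,0,0,0,-1],[0,0,0,0,0,0,-1],[0,0,0,0,0,0,-1],[0,0,0,0,0,0,-1],[0,0,0,0,0,0,-1]]
  ]
}}

```text
time: 33.92
tool_pos: [0.6082, -0.0948, 0.2974]
tcp_rot: [2.145, 2.295, -0.0]
wrist_force: [0.8, 0.1, -0.2]
width: 0.297
grip_force: 29.5
```

Run:
```python
from h import *
plan(.6076,-.0933,.122,93.9)
```

```text
turn [-0.    0.   -0.01] shift [ 0.05 -0.02  4.05] rows 4.0 | t 33.9 grasp [ 0.6082 -0.0949  0.2434] yaw 93.9 F [ 0.8  0.1 -0.2] w 0.297 g 29.5 q6 -0.26
```

Emit:
{"name": "jog_arm", "arguments": {
  "increments": [
    [[0.05,0,0.5,0,0,0,-1],[0,0,0.5,0,0,0,-1],[0,0,0.5,0,0,0,-1],[0,0,0,0,0,0,-1],[0,0,0,0,0,0,-1]]
  ]
}}

```text
time: 34.33
tool_pos: [0.6075, -0.0929, 0.2512]
tcp_rot: [-2.144, -2.293, 0.002]
wrist_force: [0.2, -0.8, -0.3]
width: 0.299
grip_force: 29.6
```

Emit:
{"name": "jog_arm", "arguments": {
  "increments": [
    [[0,0,0.5,0,0,0,-1],[0,0,0.5,0,0,0,-1],[0,0,0.5,0,0,0,-1],[0,0,0,0,0,0,-1],[0,0,0,0,0,0,-1]]
  ]
}}

```text
time: 34.75
tool_pos: [0.6083, -0.0925, 0.2076]
tcp_rot: [-2.144, -2.295, 0.001]
wrist_force: [0.2, 0.1, -0.6]
width: 0.3
grip_force: 29.6
```

Emit:
{"name": "jog_arm", "arguments": {
  "increments": [
    [[0,0,0.5,0,0,0,-1],[0,0,0.45,0,0,0,-1],[0,0,0,0,0,0,-1],[0,0,0,0,0,0,-1],[0,0,0,0,0,0,-1]]
  ]
}}

```text
time: 35.17
tool_pos: [0.6089, -0.0922, 0.1795]
tcp_rot: [2.144, 2.295, 0.001]
wrist_force: [-0.0, -0.5, -0.8]
width: 0.296
grip_force: 29.6
```

Run:
```python
from h import *
plan(.6076,-.0933,.122,93.9)
```

```text
turn [0.01 0.   0.  ] shift [-0.03 -0.04  0.12] rows 0.1 | t 35.2 grasp [ 0.6089 -0.0922  0.1255] yaw 93.9 F [-0.  -0.5 -0.8] w 0.296 g 29.6 q6 -0.26
```

Emit:
{"name": "jog_arm", "arguments": {
  "increments": [
    [[0,0,0.1,0,0,0,-1],[0,0,0,0,0,0,-1],[0,0,0,0,0,0,0],[0,0,0,0,0,0,0],[0,0,0,0,0,0,0]]
  ]
}}

```text
time: 35.58
tool_pos: [0.6085, -0.0921, 0.1761]
tcp_rot: [2.144, 2.296, 0.0]
wrist_force: [0.5, 0.2, 0.3]
width: 0.495
grip_force: 0.0
```

Emit:
{"name": "jog_arm", "arguments": {
  "increments": [
    [[0,0,-0.8,0,0,0,0],[0,0,-1,0,0,0,0],[0,0,-1,0,0,0,0],[0,0,-1,0,0,0,0],[0,0,-0.4,0,0,0,0]]
  ]
}}

```text
time: 36.0
tool_pos: [0.6102, -0.0925, 0.3072]
tcp_rot: [2.14, 2.291, 0.006]
wrist_force: [1.2, -0.5, -0.4]
width: 0.499
grip_force: 0.0
```

Emit:
{"name": "jog_arm", "arguments": {
  "increments": [
    [[0,-0.87,0,0,0,0,0],[0,-0.87,0,0,0,0,0],[0,-0.87,0,0,0,0,0],[0,-0.87,0,0,0,0,0],[0,-0.87,0,0,0,0,0]]
  ]
}}

```text
time: 36.42
tool_pos: [0.4767, -0.1009, 0.3008]
tcp_rot: [-2.143, -2.296, 0.001]
wrist_force: [-0.3, 0.2, 0.5]
width: 0.5
grip_force: 0.0
```

Emit:
{"name": "jog_arm", "arguments": {
  "increments": [
    [[0.92,0,0,0,0,0,0],[0.92,0,0,0,0,0,0],[0.92,0,0,0,0,0,0],[0.92,0,0,0,0,0,0],[0.92,0,0,0,0,0,0]]
  ]
}}

```text
time: 36.83
tool_pos: [0.4681, 0.0377, 0.3012]
tcp_rot: [-2.145, -2.295, 0.0]
wrist_force: [0.1, 0.2, 0.4]
width: 0.497
grip_force: 0.0
```

Emit:
{"name": "jog_arm", "arguments": {
  "increments": [
    [[0.92,0,0,0,0,0,0],[0.92,0,0,0,0,0,0],[0.92,0,0,0,0,0,0],[0,0,0,0,0,0,0],[0,0,0,0,0,0,0]]
  ]
}}

```text
time: 37.25
tool_pos: [0.4626, 0.1203, 0.3011]
tcp_rot: [-2.14, -2.299, 0.002]
wrist_force: [-0.1, -0.2, 0.4]
width: 0.502
grip_force: 0.0
```

Run:
```python
from h import *
plan(.46,.1745,.0786,93.9)
im,d,W,H,p=look('wrist','w8')
z=W[...,2]; m=(z>.072)&(z<.09)&(im.max(2)<80)&(abs(W[...,0]-.46)<.04)&(abs(W[...,1]-.175)<.08)
print(m.sum(), cv2.minAreaRect(W[m][:,:2].astype(np.float32)*1000), np.median(z[m]))
im,d,W,H,p=look('top','t2')
x,y,z=W[...,0],W[...,1],W[...,2]
for n,c in dict(c1=(.6026,-.0168),c2=(.605,-.0548),c3=(.6076,-.0933),c4=(.610,-.1318),c5=(.6144,-.169)).items():
    m=(np.hypot(x-c[0],y-c[1])<.011)&(z>.09); print(n,m.sum(),np.nanmedian(z[m]).round(4) if m.any() else None)
```

```text
turn [-0.01  0.    0.03] shift [1.81 0.04 5.62] rows 5.6 | t 37.2 grasp [0.4626 0.1202 0.2471] yaw 94.1 F [-0.1 -0.2  0.4] w 0.502 g 0.0 q6 0.13
1492 ((459.5868835449219, 173.7957763671875), (12.990556716918945, 87.84322357177734), 3.9405555725097656) 0.08146815659298082
c1 0 None
c2 30 0.1313
c3 31 0.1304
c4 32 0.1297
c5 32 0.1315
```

View pics/w8.png

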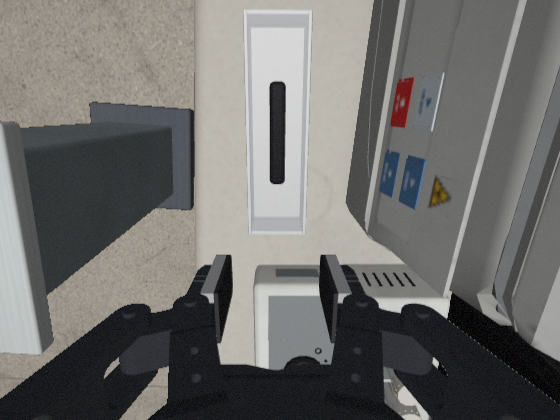

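Emit:
{"name": "jog_arm", "arguments": {
  "increments": [
    [[0.9,0,0,0,0,0,0],[0.91,0.02,0,0,0,0.03,0],[0,0,1,0,0,0,0],[0,0,1,0,0,0,0],[0,0,1,0,0,0,0]]
  ]
}}

```text
time: 37.77
tool_pos: [0.4608, 0.1728, 0.2114]
tcp_rot: [2.148, 2.291, 0.003]
wrist_force: [0.6, -0.1, -0.6]
width: 0.5
grip_force: 0.0
```

Emit:
{"name": "jog_arm", "arguments": {
  "increments": [
    [[0,0,1,0,0,0,0],[0,0,0.4,0,0,0,0],[0,0,0,0,0,0,0],[0,0,0,0,0,0,0],[0,0,0,0,0,0,0]]
  ]
}}

```text
time: 38.18
tool_pos: [0.4615, 0.1734, 0.1716]
tcp_rot: [2.148, 2.291, 0.004]
wrist_force: [-0.2, -0.3, 0.3]
width: 0.498
grip_force: 0.0
```

Run:
```python
from h import *
plan(.46,.1745,.079,93.9)
im,d,W,H,p=look('wrist')
z=W[...,2]; m=(z>.072)&(z<.09)&(im.max(2)<80)&(abs(W[...,0]-.46)<.015)&(abs(W[...,1]-.175)<.08)
print(m.sum(), cv2.minAreaRect(W[m][:,:2].astype(np.float32)*1000), np.median(z[m]))
```

```text
turn [ 0.03 -0.01 -0.04] shift [ 0.04 -0.05  1.29] rows 1.3 | t 38.2 grasp [0.4617 0.1734 0.1176] yaw 93.7 F [-0.2 -0.3  0.3] w 0.498 g 0.0 q6 0.24
3704 ((459.2634582519531, 174.63909912109375), (13.60419750213623, 89.33728790283203), 3.9508018493652344) 0.08152162939204172
```

Emit:
{"name": "jog_arm", "arguments": {
  "increments": [
    [[0.04,-0.05,0.7,0,0,-0.04,0],[0,0,0.4,0,0,0,0],[0,0,0.17,0,0,0,0],[0,0,0,0,0,0,0],[0,0,0,0,0,0,0]]
  ]
}}

```text
time: 38.65
tool_pos: [0.4593, 0.1748, 0.1329]
tcp_rot: [2.142, 2.297, 0.003]
wrist_force: [-0.4, -0.2, -0.3]
width: 0.5
grip_force: 0.0
```

Emit:
{"name": "jog_arm", "arguments": {
  "increments": [
    [[0,0,0,0,0,0,0],[0,0,0,0,0,0,-1],[0,0,0,0,0,0,-1],[0,0,0,0,0,0,-1],[0,0,0,0,0,0,-1]]
  ],
  "force": 60
}}

```text
time: 39.07
tool_pos: [0.4592, 0.1748, 0.1325]
tcp_rot: [2.142, 2.297, 0.003]
wrist_force: [0.5, -0.7, 3.1]
width: 0.15
grip_force: 59.8
```

Run:
```python
from h import *
plan(.46,.1745,.24,93.9)
```

```text
turn [ 0.02 -0.    0.01] shift [-0.01  0.03 -5.38] rows 5.4 | t 39.1 grasp [0.4593 0.1748 0.0785] yaw 94.0 F [ 0.5 -0.7  3.1] w 0.15 g 59.8 q6 0.24
```

Emit:
{"name": "jog_arm", "arguments": {
  "increments": [
    [[0,0,-0.3,0,0,0,-1],[0,0,-0.6,0,0,0,-1],[0,0,-0.9,0,0,0,-1],[0,0,-1,0,0,0,-1],[0,0,-1,0,0,0,-1]]
  ]
}}

```text
time: 39.48
tool_pos: [0.4572, 0.1742, 0.2461]
tcp_rot: [-2.142, -2.296, 0.004]
wrist_force: [1.0, 1.1, -2.6]
width: 0.149
grip_force: 59.1
```

Emit:
{"name": "jog_arm", "arguments": {
  "increments": [
    [[0,0,-1,0,0,0,-1],[0,0,-0.7,0,0,0,-1],[0,0,-0.4,0,0,0,-1],[-0.4,0,0,0,0,0,-1],[-0.8,0,0,0,0,0,-1]]
  ]
}}

```text
time: 39.9
tool_pos: [0.4607, 0.1393, 0.3087]
tcp_rot: [-2.139, -2.3, -0.001]
wrist_force: [0.9, -0.5, -3.0]
width: 0.148
grip_force: 59.1
```

Emit:
{"name": "jog_arm", "arguments": {
  "increments": [
    [[-0.9,0,0,0,0,0,-1],[-0.9,0,0,0,0,0,-1],[-0.9,0,0,0,0,0,-1],[-0.9,0,0,0,0,0,-1],[-0.9,0,0,0,0,0,-1]]
  ]
}}

```text
time: 40.32
tool_pos: [0.4687, 0.0021, 0.3062]
tcp_rot: [-2.141, -2.295, 0.005]
wrist_force: [-0.6, -0.4, -2.4]
width: 0.149
grip_force: 59.1
```

Emit:
{"name": "jog_arm", "arguments": {
  "increments": [
    [[-0.9,0,0,0,0,0,-1],[-0.9,0,0,0,0,0,-1],[-0.9,0,0,0,0,0,-1],[-0.5,0.3,0,0,0,0,-1],[-0.3,0.6,0,0,0,0,-1]]
  ]
}}

```text
time: 40.73
tool_pos: [0.5018, -0.1014, 0.306]
tcp_rot: [-2.143, -2.291, 0.006]
wrist_force: [-0.2, 0.5, -1.8]
width: 0.151
grip_force: 59.1
```

Emit:
{"name": "jog_arm", "arguments": {
  "increments": [
    [[0,0.9,0,0,0,0,-1],[0,0.9,0,0,0,0,-1],[0,0.9,0,0,0,0,-1],[0,0.6,0,0,0,0,-1],[0,0,0,0,0,0,-1]]
  ]
}}

```text
time: 41.15
tool_pos: [0.6049, -0.0925, 0.3056]
tcp_rot: [-2.141, -2.296, 0.002]
wrist_force: [-0.1, -0.2, -1.9]
width: 0.15
grip_force: 59.2
```

Emit:
{"name": "jog_arm", "arguments": {
  "increments": [
    [[0,0,0,0,0,0,-1],[0,0,0,0,0,0,-1],[0,0,0,0,0,0,-1],[0,0,0,0,0,0,-1],[0,0,0,0,0,0,-1]]
  ]
}}

```text
time: 41.57
tool_pos: [0.6025, -0.0922, 0.3087]
tcp_rot: [-2.143, -2.297, 0.0]
wrist_force: [-0.1, -0.1, -2.3]
width: 0.152
grip_force: 59.2
```

Run:
```python
from h import *
plan(.6076,-.0923,.1675,93.9)
im,d,W,H,p=look('wrist')
z=W[...,2]; m=(z>.24)&(z<.275)&(im.max(2)<80)&(abs(W[...,0]-.607)<.015)&(abs(W[...,1]+.09)<.08)
print(m.sum(), cv2.minAreaRect(W[m][:,:2].astype(np.float32)*1000), np.median(z[m]))
```

```text
turn [-0.    0.    0.01] shift [-0.02  0.17  2.91] rows 2.9 | t 41.6 grasp [ 0.6025 -0.0922  0.2547] yaw 94.0 F [-0.1 -0.1 -2.3] w 0.152 g 59.2 q6 -0.26
6797 ((607.4979858398438, -90.15772247314453), (28.594675064086914, 86.075439453125), 6.160425662994385) 0.2579510978060352
```

Emit:
{"name": "jog_arm", "arguments": {
  "increments": [
    [[0,0.17,0.3,0,0,0,-1],[0,0,0.4,0,0,0,-1],[0,0,0.4,0,0,0,-1],[0,0,0,0,0,0,-1],[0,0,0,0,0,0,-1]]
  ]
}}

```text
time: 42.03
tool_pos: [0.6071, -0.0914, 0.2731]
tcp_rot: [-2.14, -2.294, 0.004]
wrist_force: [-0.5, -0.0, -2.8]
width: 0.146
grip_force: 59.2
```

Run:
```python
from h import *
plan(.6076,-.0923,.1675,93.9)
```

```text
turn [-0.04 -0.01  0.01] shift [-0.03  0.01  1.72] rows 1.7 | t 42.0 grasp [ 0.6069 -0.0914  0.2191] yaw 94.0 F [-0.5 -0.  -2.8] w 0.146 g 59.2 q6 -0.26
```

Emit:
{"name": "jog_arm", "arguments": {
  "increments": [
    [[-0.03,0,0.25,0,0,0,-1],[0,0,0.25,0,0,0,-1],[0,0,0.25,0,0,0,-1],[0,0,0.25,0,0,0,-1],[0,0,0,0,0,0,-1]]
  ]
}}

```text
time: 42.45
tool_pos: [0.6072, -0.0924, 0.2432]
tcp_rot: [-2.141, -2.295, 0.003]
wrist_force: [-0.9, 0.1, -2.2]
width: 0.148
grip_force: 59.1
```

Emit:
{"name": "jog_arm", "arguments": {
  "increments": [
    [[0,0,0,0,0,0,-1],[0,0,0,0,0,0,-1],[0,0,0,0,0,0,-1],[0,0,0,0,0,0,-1],[0,0,0,0,0,0,-1]]
  ]
}}

```text
time: 42.87
tool_pos: [0.6087, -0.0926, 0.2463]
tcp_rot: [2.142, 2.296, 0.001]
wrist_force: [-0.0, 0.3, -1.9]
width: 0.151
grip_force: 59.1
```

Run:
```python
from h import *
plan(.6076,-.0923,.1675,93.9)
```

```text
turn [0.01 0.   0.01] shift [ 0.01 -0.04  0.83] rows 0.8 | t 42.9 grasp [ 0.6088 -0.0926  0.1923] yaw 94.0 F [-0.   0.3 -1.9] w 0.151 g 59.1 q6 -0.26
```

Emit:
{"name": "jog_arm", "arguments": {
  "increments": [
    [[0,-0.03,0.2,0,0,0,-1],[0,0,0.2,0,0,0,-1],[0,0,0.2,0,0,0,-1],[0,0,0,0,0,0,-1],[0,0,0,0,0,0,-1]]
  ]
}}

```text
time: 43.28
tool_pos: [0.6069, -0.0925, 0.2264]
tcp_rot: [-2.142, -2.296, 0.002]
wrist_force: [0.1, 0.5, -1.7]
width: 0.148
grip_force: 59.2
```

Emit:
{"name": "jog_arm", "arguments": {
  "increments": [
    [[0,0,0.15,0,0,0,-1],[0,0,0,0,0,0,-1],[0,0,0,0,0,0,-1],[0,0,0,0,0,0,-1],[0,0,0,0,0,0,-1]]
  ]
}}

```text
time: 43.7
tool_pos: [0.6077, -0.0926, 0.2234]
tcp_rot: [2.143, 2.297, 0.0]
wrist_force: [0.3, 0.8, -1.8]
width: 0.15
grip_force: 59.2
```

Run:
```python
from h import *
plan(.6076,-.0923,.1665,93.9)
```

```text
turn [0.   0.   0.01] shift [ 0.01 -0.    0.1 ] rows 0.1 | t 43.7 grasp [ 0.6077 -0.0927  0.1694] yaw 94.0 F [ 0.3  0.8 -1.8] w 0.15 g 59.2 q6 -0.26
```

Emit:
{"name": "jog_arm", "arguments": {
  "increments": [
    [[0,0,0.07,0,0,0,-1],[0,0,0,0,0,0,-1],[0,0,0,0,0,0,-1],[0,0,0,0,0,0,-1],[0,0,0,0,0,0,-1]]
  ]
}}

```text
time: 44.12
tool_pos: [0.6075, -0.0926, 0.2211]
tcp_rot: [2.143, 2.297, 0.0]
wrist_force: [-0.2, 0.0, -2.7]
width: 0.142
grip_force: 59.2
```

Emit:
{"name": "jog_arm", "arguments": {
  "increments": [
    [[0,0,0.05,0,0,0,-1],[0,0,0,0,0,0,-1],[0,0,0,0,0,0,-1],[0,0,0,0,0,0,-1],[0,0,0,0,0,0,-1]]
  ]
}}

```text
time: 44.53
tool_pos: [0.608, -0.0927, 0.2205]
tcp_rot: [2.142, 2.296, 0.001]
wrist_force: [-0.2, 0.7, 4.8]
width: 0.151
grip_force: 60.2
```

Emit:
{"name": "jog_arm", "arguments": {
  "increments": [
    [[0,0,0,0,0,0,0],[0,0,0,0,0,0,0],[0,0,0,0,0,0,0],[0,0,-0.8,0,0,0,0],[0,0,-1,0,0,0,0]]
  ]
}}

```text
time: 44.95
tool_pos: [0.6052, -0.0922, 0.2698]
tcp_rot: [-2.138, -2.292, 0.007]
wrist_force: [0.1, -0.5, 0.2]
width: 0.499
grip_force: 0.0
```

Emit:
{"name": "jog_arm", "arguments": {
  "increments": [
    [[0,0,-0.6,0,0,0,0],[0,-0.8,0,0,0,0,0],[0,-0.8,0,0,0,0,0],[0,-0.8,0,0,0,0,0],[0,-0.8,0,0,0,0,0]]
  ]
}}

```text
time: 45.37
tool_pos: [0.5107, -0.0993, 0.2912]
tcp_rot: [-2.143, -2.297, 0.0]
wrist_force: [0.4, -0.0, 0.1]
width: 0.5
grip_force: 0.0
```

Emit:
{"name": "jog_arm", "arguments": {
  "increments": [
    [[0,0,0,0,0,1,0],[0,0,0,0,0,1,0],[0,0,0,0,0,1,0],[0,0,0,0,0,1,0],[0,0,0,0,0,1,0]]
  ]
}}

```text
time: 45.78
tool_pos: [0.5115, -0.0993, 0.2912]
tcp_rot: [-2.669, -1.657, 0.0]
wrist_force: [0.5, -0.6, -0.2]
width: 0.502
grip_force: 0.0
```

Emit:
{"name": "jog_arm", "arguments": {
  "increments": [
    [[0,0,0,0,0,0,0],[0,0,0,0,0,0,0],[0,0,0,0,0,0,0],[0,0,0,0,0,0,0],[0,0,0,0,0,0,0]]
  ]
}}

```text
time: 46.2
tool_pos: [0.5117, -0.0993, 0.2915]
tcp_rot: [-2.664, -1.666, 0.0]
wrist_force: [-0.3, 0.4, -0.4]
width: 0.501
grip_force: 0.0
```

Run:
```python
from h import *
plan(.511,-.0992,.094,64)
im,d,W,H,p=look('wrist','w9')
z=W[...,2]
for n,m in dict(bar=(z>.088)&(z<.1)&(np.hypot(W[...,0]-.511,W[...,1]+.0998)<.024), handle=(z>.165)&(z<.176)&(im.max(2)<80)&(abs(W[...,0]-.607)<.02)&(abs(W[...,1]+.09)<.07), ctop=(z>.135)&(z<.145)&(abs(W[...,0]-.607)<.05)&(abs(W[...,1]+.09)<.13)).items():
    print(n,m.sum(), cv2.minAreaRect(W[m][:,:2].astype(np.float32)*1000), np.median(z[m]))
```

```text
turn [-0.    0.    0.01] shift [-0.01 -0.02  4.78] rows 4.8 | t 46.2 grasp [ 0.5117 -0.0993  0.2375] yaw 64.0 F [-0.3  0.4 -0.4] w 0.501 g 0.0 q6 0.21
bar 657 ((510.3693542480469, -98.58660125732422), (39.71249008178711, 12.490182876586914), 64.0107192993164) 0.09353236464116838
handle 3342 ((607.549560546875, -93.01998901367188), (13.758995056152344, 89.09075927734375), 3.719301700592041) 0.16943611085761526
ctop 23745 ((608.2193603515625, -93.59734344482422), (61.48921203613281, 211.62124633789062), 3.938880443572998) 0.14090040719176541
```

View pics/w9.png

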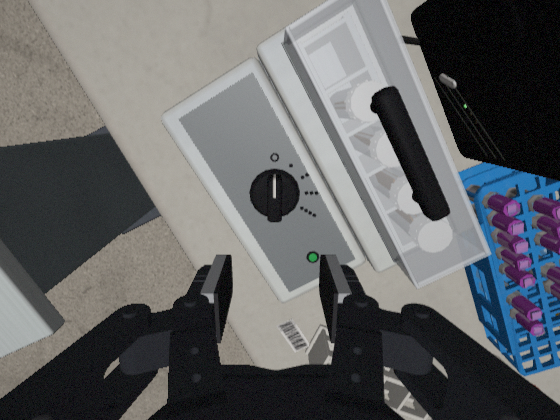

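Emit:
{"name": "jog_arm", "arguments": {
  "increments": [
    [[0,0,1,0,0,0,-0.1],[0,0,1,0,0,0,-0.1],[0,0,1,0,0,0,-0.1],[0,0,0.8,0,0,0,-0.1],[0,0,0,0,0,0,-0.1]]
  ]
}}

```text
time: 46.67
tool_pos: [0.5079, -0.0983, 0.172]
tcp_rot: [-2.658, -1.661, 0.011]
wrist_force: [-0.7, 1.0, -1.0]
width: 0.452
grip_force: 0.0
```

Emit:
{"name": "jog_arm", "arguments": {
  "increments": [
    [[0,0,0,0,0,0,-0.1],[0,0,0.5,0,0,0,-0.1],[0,0,0.45,0,0,0,-0.1],[0,0,0,0,0,0,-0.1],[0,0,0,0,0,0,-0.1]]
  ]
}}

```text
time: 47.08
tool_pos: [0.5126, -0.0995, 0.1506]
tcp_rot: [2.663, 1.664, 0.002]
wrist_force: [0.4, -1.3, -0.3]
width: 0.45
grip_force: 0.0
```

Run:
```python
from h import *
plan(.511,-.0992,.094,64)
```

```text
turn [ 0.02 -0.   -0.  ] shift [-0.01 -0.05  0.09] rows 0.1 | t 47.1 grasp [ 0.5127 -0.0995  0.0966] yaw 64.0 F [ 0.4 -1.3 -0.3] w 0.45 g 0.0 q6 0.21
```

Emit:
{"name": "jog_arm", "arguments": {
  "increments": [
    [[0,-0.03,0.05,0,0,0,-0.1],[0,0,0,0,0,0,-1],[0,0,0,0,0,0,-1],[0,0,0,0,0,0,-1],[0,0,0,0,0,0,-1]]
  ],
  "force": 40
}}

```text
time: 47.5
tool_pos: [0.5109, -0.0987, 0.149]
tcp_rot: [-2.664, -1.664, -0.0]
wrist_force: [-3.6, 2.3, 7.3]
width: 0.141
grip_force: 40.5
```

Emit:
{"name": "jog_arm", "arguments": {
  "increments": [
    [[0,0,0,0,0,0.75,-1],[0,0,0,0,0,0.75,-1],[0,0,0,0,0,0.75,-1],[0,0,0,0,0,0.75,-1],[0,0,0,0,0,0.75,-1]]
  ]
}}

```text
time: 47.92
tool_pos: [0.511, -0.0988, 0.149]
tcp_rot: [-2.94, -1.107, -0.0]
wrist_force: [-2.3, 1.4, 7.4]
width: 0.142
grip_force: 40.5
```

Emit:
{"name": "jog_arm", "arguments": {
  "increments": [
    [[0,0,0,0,0,0.75,-1],[0,0,0,0,0,0.75,-1],[0,0,0,0,0,0.75,-1],[0,0,0,0,0,0.75,-1],[0,0,0,0,0,0.75,-1]]
  ]
}}

```text
time: 48.33
tool_pos: [0.5111, -0.0989, 0.149]
tcp_rot: [3.099, 0.512, 0.0]
wrist_force: [-3.8, 0.4, 5.6]
width: 0.142
grip_force: 40.3
```

Emit:
{"name": "jog_arm", "arguments": {
  "increments": [
    [[0,0,0,0,0,0.75,-1],[0,0,0,0,0,0.75,-1],[0,0,0,0,0,0.75,-1],[0,0,0,0,0,0.75,-1],[0,0,0,0,0,0.75,-1]]
  ]
}}

```text
time: 48.75
tool_pos: [0.5111, -0.0991, 0.149]
tcp_rot: [3.139, -0.102, 0.001]
wrist_force: [-3.1, 0.1, 6.4]
width: 0.135
grip_force: 40.3
```

Emit:
{"name": "jog_arm", "arguments": {
  "increments": [
    [[0,0,0,0,0,0.75,-1],[0,0,0,0,0,0.75,-1],[0,0,0,0,0,0.75,-1],[0,0,0,0,0,0.75,-1],[0,0,0,0,0,0.75,-1]]
  ]
}}

```text
time: 49.17
tool_pos: [0.511, -0.0992, 0.149]
tcp_rot: [3.059, -0.713, 0.001]
wrist_force: [-3.2, -0.6, 7.1]
width: 0.142
grip_force: 40.4
```

Emit:
{"name": "jog_arm", "arguments": {
  "increments": [
    [[0,0,0,0,0,0,-1],[0,0,0,0,0,0,-1],[0,0,0,0,0,0,-0.2],[0,0,0,0,0,0,-0.2],[0,0,0,0,0,0,-0.2]]
  ]
}}

```text
time: 49.58
tool_pos: [0.5112, -0.0989, 0.1478]
tcp_rot: [-3.061, 0.707, -0.001]
wrist_force: [0.0, 1.0, -0.1]
width: 0.4
grip_force: 0.0
```

Emit:
{"name": "jog_arm", "arguments": {
  "increments": [
    [[0,0,-1,0,0,0,-0.2],[0,0,-1,0,0,0,-0.2],[0,0,-1,0,0,0,-0.2],[0,0,-1,0,0,0,-0.2],[0,0,-0.7,0,0,0,-0.2]]
  ]
}}

```text
time: 50.0
tool_pos: [0.5118, -0.099, 0.2917]
tcp_rot: [-3.061, 0.707, -0.005]
wrist_force: [0.4, 0.3, 1.3]
width: 0.397
grip_force: 0.0
```

Emit:
{"name": "jog_arm", "arguments": {
  "increments": [
    [[0,0,0,0,0,0,0],[0,0,0,0,0,0,0],[0,0,0,0,0,0,0],[0,0,0,0,0,0,0],[0,0,0,0,0,0,0]]
  ]
}}

```text
time: 50.42
tool_pos: [0.51, -0.0987, 0.2866]
tcp_rot: [-3.061, 0.707, 0.005]
wrist_force: [0.2, -0.3, -0.3]
width: 0.501
grip_force: 0.0
```

Run:
```python
from h import *
plan(.511,-.0992,.094,64)
im,d,W,H,p=look('wrist','w10')
z=W[...,2]
for n,m in dict(bar=(z>.088)&(z<.1)&(np.hypot(W[...,0]-.511,W[...,1]+.0998)<.024), handle=(z>.165)&(z<.176)&(im.max(2)<80)&(abs(W[...,0]-.607)<.02)&(abs(W[...,1]+.09)<.07)).items():
    print(n,m.sum(), cv2.minAreaRect(W[m][:,:2].astype(np.float32)*1000), np.median(z[m]))
```

```text
turn [ -0.02   0.03 -15.  ] shift [-0.    0.04  4.62] rows 4.6 | t 50.4 grasp [ 0.5098 -0.0986  0.2326] yaw -26.0 F [ 0.2 -0.3 -0.3] w 0.501 g 0.0 q6 1.79
bar 680 ((511.0475769042969, -100.10015869140625), (12.955745697021484, 39.45327377319336), 63.58039474487305) 0.09358661971203666
handle 4158 ((607.9722290039062, -93.98286437988281), (13.826441764831543, 88.75728607177734), 3.827070951461792) 0.16947172882871736
```

View pics/w10.png

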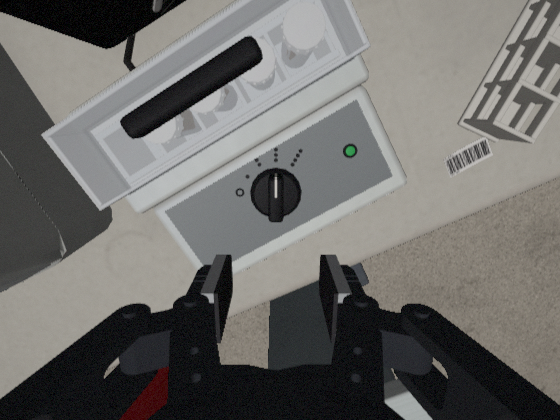

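The dial's white line at (277,180) points at the three dots at (276,155). The cover is home, four caps show under it, and the rack is empty, so I'm handing in.

```bash
python3 -c "
from workcell import bot
print(bot.finish_job())"
```

```text
the job is handed in; nothing more can be done
None
```

The job is handed in after about 50 s of robot time: I turned the dial off and took the cover off, put the three dip-slides that were in the rack cap up into compartments 3, 4 and 5 (the earlier one stays in 2), set the cover back home with the dial still off, and turned the dial to three dots; partway through, the rack turned up about 2 cm from where it stood, apparently the knock you mentioned, and the hand-in gave no verdict.

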